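# Fit the autosampler's bottle holders and load the standards

### The arm

A 6-joint arm with a two-finger parallel gripper is mounted at the origin on the work surface. World frame = base frame: x ahead of the robot, y to its left, z up, the work surface at z = 0. Lengths are in m, angles in rad, forces in N, time in s.
With the tool pointing down it reaches from about 0.375 to 0.9 m from the base axis. Payload 3.1 kg.
Tool frame: the origin (TCP) lies at the very end of the fingers, on their centre line; the grasp point (between the pads) lies 19 mm behind it; z points along the fingers, y is the line along which they close (so a half turn about z gives the same grasp; the last joint's range is limited). The gripper opens to 87 mm and grips with 3 to 60 N. Pads are 19 mm wide; open, the fingers measure 117 mm over their backs; the gripper's body (75 mm by 190 mm) begins 51 mm behind the grasp point.
Start: joints at [1.149, 0.527, 1.433, -0, 1.181, -0.178], TCP at [0.151, 0.607, 0.223] pointing down, gripper open.
Joint ranges: [-3.08, 3.08], [-0.75, 2.2], [0.22, 2.44], [-1.43, 4.57], [0, 2.65], [-2.85, 2.85]. Speed limits (rad/s): [2.79, 2.79, 3.14, 3.14, 3.14, 3.14].

### API

Orientations are given as a unit quaternion [x, y, z, w].
In Python, from rig import status, viewer, robot gives the robot as it stands.
- The arm moves only by the tool arm_command, never from a script. Its arguments are lists of equal length, an entry for each row: "delta_rot": the turn, a rotation vector about the tool's x, y, z in degrees, a list of three; "delta_pos": the shift along the tool's x, y, z in m, a list of three; "gripper": the closure, from -1 (fully open) to 1 (shut). In form: {"delta_rot": [[rx, ry, rz], ...], "delta_pos": [[dx, dy, dz], ...], "gripper": [gripper, ...]}. A call has 1 to 12 rows; each row is the pose to reach, as a shift and turn from the pose commanded when the call began, along the tool's axes at that moment; what a row does not reach only later rows make up. A row lasts 1/12 s, in which the tool goes at most 41.7 mm and 7.16 degrees, less where a joint would pass 70% of its speed; a pose out of reach is approached as far as the arm can. A call with a gripper value outside its range is refused whole. The fingers move at their own pace and stop on an object; "grip_force" is the grip in N (left out, the last holds). Time passes only in rows, so rows that repeat a pose let the fingers close. It gives the time, the measured TCP pose, the force, the opening and the grip force at its end, in the units of the state.
- status.get_obs(): the state, without advancing time (a new reading comes with each control period).
- viewer.camera(name): name is "scene" or "side" or "wrist"; returns a dict with "pixels" (400x640x3 uint8, blue, green, red), "fx", "fy", "cx", "cy" (pixels), "pose" (4x4, takes a point from camera to world coordinates); the wrist camera has in their place "mount" (4x4, takes a point from camera to tool coordinates, whose origin is the TCP and whose axes are the flange's). Camera axes: x right, y down, z forward; pixel columns grow to the right and rows downward; lengths in m; the calibration is good to about 2 mm. A picture is of the moment at which its call begins: read the wrist's pose just before it. There is no depth.
- robot.hand_in(): hands the job in; it is judged then, once.
The state is a dict: "time": time; "q": joint angles; "joint_velocities": joint speeds; "joint_torque": joint torques, N m; "position": TCP position; "tool_rot": TCP orientation; "ft_force": force on the tool from outside, world axes, zero at the start; "moment": the same for the moment, N m; "grip_width": finger opening in m; "grip_force": force on a finger pad.
Only numpy, scipy, OpenCV 4.12 (cv2) and the standard library are available. Lean on these libraries where they do the work, as an engineer would, in place of code of your own. Each camera call takes 0.05 s, during which the arm holds its last target. There are 200 camera calls.

### The job

Fit out the autosampler for a run: lift every bottle holder that hangs on the hook rack up off its tongue, drop its foot through the slot of the T-slot rail on the sampler's tray until the holder sits flat on the rail, and twist it a quarter turn so that it locks, square across the rail. Then stand one standards bottle, upright and right down, in each locked holder; a bottle left over stays standing on the bench. Leave the sample tube rack and the wash bottle where they are.

Things in the scene. Friction and masses are not known exactly. Their poses are not given: they have to be found in the camera images.
- rail_mid (a point): Middle of the top face, 44 mm above the bench, of the fixed aluminium T-slot rail on the white tray (tray top at 12 mm). Rail 64 mm wide, 400 long, ends capped; x across it, y along it, z up. Slot along y in mid-face: 18 mm wide, lips 8 mm thick, channel below 42 wide, 16 high. Holders go anywhere along it within 180 mm of the middle; 95 mm between neighbours leaves room for fingers.
- rack: Grey hook rack, fixed; origin on the bench under the middle of the row, x to its back, y along the row, z up. Four upright flat tongues 26 mm wide, 4 mm thick, tops at 170 mm, at y = -142.5, -47.5, 47.5, 142.5 mm; base plate 360 mm long. Holders hang on the -x side, ear over the tongue: raise one 20 mm before moving it sideways; it hangs within 4 degrees of upright.
- holder1_center (a point): Bottle holder (3 or 4 present, all alike): square white cup 56 x 56 mm, 46 high, pocket 50 x 50, 40 deep; point at the cup's centre, 23 mm above its underside, z up. Hook ear at the rim on +x: 30 wide, out 9, 15 down; y faces free for fingers. Steel foot 36 (x) x 13 (y) mm on a short shank, ending 19 mm below the underside: enters with x along the rail, locked with x across (either way, no stop).
- holder2_center (a point): Bottle holder (3 or 4 present, all alike): square white cup 56 x 56 mm, 46 high, pocket 50 x 50, 40 deep; point at the cup's centre, 23 mm above its underside, z up. Hook ear at the rim on +x: 30 wide, out 9, 15 down; y faces free for fingers. Steel foot 36 (x) x 13 (y) mm on a short shank, ending 19 mm below the underside: enters with x along the rail, locked with x across (either way, no stop).
- holder3_center (a point): Bottle holder (3 or 4 present, all alike): square white cup 56 x 56 mm, 46 high, pocket 50 x 50, 40 deep; point at the cup's centre, 23 mm above its underside, z up. Hook ear at the rim on +x: 30 wide, out 9, 15 down; y faces free for fingers. Steel foot 36 (x) x 13 (y) mm on a short shank, ending 19 mm below the underside: enters with x along the rail, locked with x across (either way, no stop).
- holder4_center (a point): Bottle holder (3 or 4 present, all alike): square white cup 56 x 56 mm, 46 high, pocket 50 x 50, 40 deep; point at the cup's centre, 23 mm above its underside, z up. Hook ear at the rim on +x: 30 wide, out 9, 15 down; y faces free for fingers. Steel foot 36 (x) x 13 (y) mm on a short shank, ending 19 mm below the underside: enters with x along the rail, locked with x across (either way, no stop).
- bottle1_center (a point): Standards bottle (all alike), loose on the bench: white body 46 mm across, blue screw cap 38 mm across and 22 high, 84 mm high in all, about a third full, 120 g; this point is its centre, 42 mm above its underside, z up. Right down in a holder it stands 25 mm above the holder's centre point, with all of the cap and 22 mm below it above the rim.
- bottle2_center (a point): Standards bottle (all alike), loose on the bench: white body 46 mm across, blue screw cap 38 mm across and 22 high, 84 mm high in all, about a third full, 120 g; this point is its centre, 42 mm above its underside, z up. Right down in a holder it stands 25 mm above the holder's centre point, with all of the cap and 22 mm below it above the rim.
- bottle3_center (a point): Standards bottle (all alike), loose on the bench: white body 46 mm across, blue screw cap 38 mm across and 22 high, 84 mm high in all, about a third full, 120 g; this point is its centre, 42 mm above its underside, z up. Right down in a holder it stands 25 mm above the holder's centre point, with all of the cap and 22 mm below it above the rim.
- bottle4_center (a point): Standards bottle (all alike), loose on the bench: white body 46 mm across, blue screw cap 38 mm across and 22 high, 84 mm high in all, about a third full, 120 g; this point is its centre, 42 mm above its underside, z up. Right down in a holder it stands 25 mm above the holder's centre point, with all of the cap and 22 mm below it above the rim.
- tube_rack: White rack of sample tubes, 105 x 220 mm, 111 mm high, standing on the sampler's tray beyond the rail; origin at the centre of its underside. Leave alone.
- wash_bottle: Wash bottle with red cap and bent spout, 66 mm in diameter, 195 mm high, on the bench; origin at the centre of its underside. Leave alone.

How it is judged:
On the way:
1. every holder is down in the rail and locked by a quarter turn (x of holder1_center in the frame of rail_mid between -0.005 and 0.005 m and y of holder1_center in the frame of rail_mid between -0.18 and 0.18 m and z of holder1_center in the frame of rail_mid between 0.0205 and 0.0255 m and angle between the x axis of each of holder1_center, holder2_center, holder3_center, holder4_center and the x axis of rail_mid, either way round below 0.26 rad and angle between each of holder1_center, holder2_center, holder3_center, holder4_center's own z axis and vertical below 0.06 rad and x of holder2_center in the frame of rail_mid between -0.005 and 0.005 m and y of holder2_center in the frame of rail_mid between -0.18 and 0.18 m and z of holder2_center in the frame of rail_mid between 0.0205 and 0.0255 m and x of holder3_center in the frame of rail_mid between -0.005 and 0.005 m and y of holder3_center in the frame of rail_mid between -0.18 and 0.18 m and z of holder3_center in the frame of rail_mid between 0.0205 and 0.0255 m and x of holder4_center in the frame of rail_mid between -0.005 and 0.005 m and y of holder4_center in the frame of rail_mid between -0.18 and 0.18 m and z of holder4_center in the frame of rail_mid between 0.0205 and 0.0255 m), for 0.2 s.
At the end, for the whole second after the job is handed in: Every holder is flat on the rail, foot in the slot (2.5 mm in height, 5 mm off the slot's middle, at most 180 mm from the rail's), within 15 degrees of square across it, and holds one bottle, upright and within 4 mm of right down; a bottle left over stands upright on the bench (all of step 1 and ((horizontal distance between bottle1_center and holder1_center below 0.006 m and z of bottle1_center in the frame of holder1_center between 0.021 and 0.029 m and angle between bottle1_center's own z axis and vertical below 0.13 rad) or (horizontal distance between bottle2_center and holder1_center below 0.006 m and z of bottle2_center in the frame of holder1_center between 0.021 and 0.029 m and angle between bottle2_center's own z axis and vertical below 0.13 rad) or (horizontal distance between bottle3_center and holder1_center below 0.006 m and z of bottle3_center in the frame of holder1_center between 0.021 and 0.029 m and angle between bottle3_center's own z axis and vertical below 0.13 rad) or (horizontal distance between bottle4_center and holder1_center below 0.006 m and z of bottle4_center in the frame of holder1_center between 0.021 and 0.029 m and angle between bottle4_center's own z axis and vertical below 0.13 rad)) and ((horizontal distance between bottle1_center and holder2_center below 0.006 m and z of bottle1_center in the frame of holder2_center between 0.021 and 0.029 m and angle between bottle1_center's own z axis and vertical below 0.13 rad) or (horizontal distance between bottle2_center and holder2_center below 0.006 m and z of bottle2_center in the frame of holder2_center between 0.021 and 0.029 m and angle between bottle2_center's own z axis and vertical below 0.13 rad) or (horizontal distance between bottle3_center and holder2_center below 0.006 m and z of bottle3_center in the frame of holder2_center between 0.021 and 0.029 m and angle between bottle3_center's own z axis and vertical below 0.13 rad) or (horizontal distance between bottle4_center and holder2_center below 0.006 m and z of bottle4_center in the frame of holder2_center between 0.021 and 0.029 m and angle between bottle4_center's own z axis and vertical below 0.13 rad)) and ((horizontal distance between bottle1_center and holder3_center below 0.006 m and z of bottle1_center in the frame of holder3_center between 0.021 and 0.029 m and angle between bottle1_center's own z axis and vertical below 0.13 rad) or (horizontal distance between bottle2_center and holder3_center below 0.006 m and z of bottle2_center in the frame of holder3_center between 0.021 and 0.029 m and angle between bottle2_center's own z axis and vertical below 0.13 rad) or (horizontal distance between bottle3_center and holder3_center below 0.006 m and z of bottle3_center in the frame of holder3_center between 0.021 and 0.029 m and angle between bottle3_center's own z axis and vertical below 0.13 rad) or (horizontal distance between bottle4_center and holder3_center below 0.006 m and z of bottle4_center in the frame of holder3_center between 0.021 and 0.029 m and angle between bottle4_center's own z axis and vertical below 0.13 rad)) and ((horizontal distance between bottle1_center and holder4_center below 0.006 m and z of bottle1_center in the frame of holder4_center between 0.021 and 0.029 m and angle between bottle1_center's own z axis and vertical below 0.13 rad) or (horizontal distance between bottle2_center and holder4_center below 0.006 m and z of bottle2_center in the frame of holder4_center between 0.021 and 0.029 m and angle between bottle2_center's own z axis and vertical below 0.13 rad) or (horizontal distance between bottle3_center and holder4_center below 0.006 m and z of bottle3_center in the frame of holder4_center between 0.021 and 0.029 m and angle between bottle3_center's own z axis and vertical below 0.13 rad) or (horizontal distance between bottle4_center and holder4_center below 0.006 m and z of bottle4_center in the frame of holder4_center between 0.021 and 0.029 m and angle between bottle4_center's own z axis and vertical below 0.13 rad)) and ((height (world z) of bottle1_center below 0.048 m and angle between bottle1_center's own z axis and vertical below 0.1 rad) or (horizontal distance between bottle1_center and holder1_center below 0.006 m and z of bottle1_center in the frame of holder1_center between 0.021 and 0.029 m and angle between bottle1_center's own z axis and vertical below 0.13 rad) or (horizontal distance between bottle1_center and holder2_center below 0.006 m and z of bottle1_center in the frame of holder2_center between 0.021 and 0.029 m and angle between bottle1_center's own z axis and vertical below 0.13 rad) or (horizontal distance between bottle1_center and holder3_center below 0.006 m and z of bottle1_center in the frame of holder3_center between 0.021 and 0.029 m and angle between bottle1_center's own z axis and vertical below 0.13 rad) or (horizontal distance between bottle1_center and holder4_center below 0.006 m and z of bottle1_center in the frame of holder4_center between 0.021 and 0.029 m and angle between bottle1_center's own z axis and vertical below 0.13 rad)) and ((height (world z) of bottle2_center below 0.048 m and angle between bottle2_center's own z axis and vertical below 0.1 rad) or (horizontal distance between bottle2_center and holder1_center below 0.006 m and z of bottle2_center in the frame of holder1_center between 0.021 and 0.029 m and angle between bottle2_center's own z axis and vertical below 0.13 rad) or (horizontal distance between bottle2_center and holder2_center below 0.006 m and z of bottle2_center in the frame of holder2_center between 0.021 and 0.029 m and angle between bottle2_center's own z axis and vertical below 0.13 rad) or (horizontal distance between bottle2_center and holder3_center below 0.006 m and z of bottle2_center in the frame of holder3_center between 0.021 and 0.029 m and angle between bottle2_center's own z axis and vertical below 0.13 rad) or (horizontal distance between bottle2_center and holder4_center below 0.006 m and z of bottle2_center in the frame of holder4_center between 0.021 and 0.029 m and angle between bottle2_center's own z axis and vertical below 0.13 rad)) and ((height (world z) of bottle3_center below 0.048 m and angle between bottle3_center's own z axis and vertical below 0.1 rad) or (horizontal distance between bottle3_center and holder1_center below 0.006 m and z of bottle3_center in the frame of holder1_center between 0.021 and 0.029 m and angle between bottle3_center's own z axis and vertical below 0.13 rad) or (horizontal distance between bottle3_center and holder2_center below 0.006 m and z of bottle3_center in the frame of holder2_center between 0.021 and 0.029 m and angle between bottle3_center's own z axis and vertical below 0.13 rad) or (horizontal distance between bottle3_center and holder3_center below 0.006 m and z of bottle3_center in the frame of holder3_center between 0.021 and 0.029 m and angle between bottle3_center's own z axis and vertical below 0.13 rad) or (horizontal distance between bottle3_center and holder4_center below 0.006 m and z of bottle3_center in the frame of holder4_center between 0.021 and 0.029 m and angle between bottle3_center's own z axis and vertical below 0.13 rad)) and ((height (world z) of bottle4_center below 0.048 m and angle between bottle4_center's own z axis and vertical below 0.1 rad) or (horizontal distance between bottle4_center and holder1_center below 0.006 m and z of bottle4_center in the frame of holder1_center between 0.021 and 0.029 m and angle between bottle4_center's own z axis and vertical below 0.13 rad) or (horizontal distance between bottle4_center and holder2_center below 0.006 m and z of bottle4_center in the frame of holder2_center between 0.021 and 0.029 m and angle between bottle4_center's own z axis and vertical below 0.13 rad) or (horizontal distance between bottle4_center and holder3_center below 0.006 m and z of bottle4_center in the frame of holder3_center between 0.021 and 0.029 m and angle between bottle4_center's own z axis and vertical below 0.13 rad) or (horizontal distance between bottle4_center and holder4_center below 0.006 m and z of bottle4_center in the frame of holder4_center between 0.021 and 0.029 m and angle between bottle4_center's own z axis and vertical below 0.13 rad))); the robot touches nothing.
It fails at once if the sample tube rack is shifted by more than 25 mm or tipped (distance of tube_rack from where it was at the start of the episode above 0.025 m or angle between tube_rack's own z axis and vertical above 0.3 rad).
It fails at once if the wash bottle is shifted by more than 25 mm or tipped (distance of wash_bottle from where it was at the start of the episode above 0.025 m or angle between wash_bottle's own z axis and vertical above 0.3 rad).
Of holder1, holder2, holder3, holder4 only 3 to 4 are there at a start; the rules pass over those that are not, and their reading is None.
At some moment in a run one of bottle1, bottle2, bottle3, bottle4 may be knocked a few centimetres aside while the robot is not near it.
It also fails if it takes over 210 s, if anything falls off the work surface, if the arm or the gripper's body presses on something with over 40 N, if the wrist force passes 120 N, or if a joint passes its speed limit or range.

## Working session

There is one attempt and no reset: what is moved stays moved. The work goes in short steps, Python scripts to look and compute and a tool call to move; the robot and the scene stay as the last step left them, time stands still between calls to the robot, and variables do not carry over. Pictures are saved under pics/ and viewed, at most 14 in all, crops included, and the job is handed in when it is done.

Besides the shell and the picture viewer there is one more tool, called after "Call:" as name(argument=value, ...), one argument or row to a line, values as JSON. arm_command: Moves the arm, as the interface text tells. Its arguments: {"type":"object","properties":{"delta_rot":{"type":"array","items":{"type":"array","items":{"type":"number"}}},"delta_pos":{"type":"array","items":{"type":"array","items":{"type":"number"}}},"gripper":{"type":"array","items":{"type":"number"}},"grip_force":{"type":"number"}},"required":["delta_rot","delta_pos","gripper"]}

```bash
ls; mkdir -p pics
python3 - <<'E'
from rig import status, viewer, robot
import cv2,numpy as np,json
o=status.get_obs(); print(o)
for n in ["scene","side","wrist"]:
    c=viewer.camera(n); cv2.imwrite(f"pics/a_{n}.png",c["pixels"])
    print(n,c["fx"],c["fy"],c["cx"],c["cy"]); print(np.round(c.get("pose",c.get("mount")),4).tolist())
E
```

```text
pics
{'time': 0.0, 'q': array([ 1.14850353e+00,  5.28470825e-01,  1.43390587e+00,  6.62889784e-06,
        1.18137844e+00, -1.78483054e-01]), 'joint_velocities': array([-0.00054534,  0.00020914, -0.00016256, -0.00019703, -0.00047103,
        0.0011104 ]), 'joint_torque': array([-1.53412653e-03, -4.40032053e+01, -1.76594085e+01,  6.32119621e-02,
        5.83498925e-02, -1.52265252e-04]), 'position': array([0.15053102, 0.60584904, 0.22156763]), 'tool_rot': array([ 1.21604342e-01,  9.92578065e-01, -1.03191816e-03, -3.22856969e-04]), 'ft_force': array([ 0.95518585, -0.51438628,  0.00259362]), 'moment': array([0.01949307, 0.00626354, 0.01635634]), 'grip_force': 0.0, 'grip_width': 0.08720460869582664}
scene 439.19336205197106 439.19336205197106 320.7056497756968 203.24529977178398
[[0.4905, 0.6225, -0.6099, 1.3884], [0.8713, -0.3639, 0.3293, -0.4446], [-0.0169, -0.6929, -0.7208, 1.1448], [0.0, 0.0, 0.0, 1.0]]
side 384.7480559466108 384.7480559466108 310.6640718502467 204.02846364802784
[[0.7641, -0.4183, 0.4911, -0.0871], [-0.6447, -0.4695, 0.6033, -0.7262], [-0.0218, -0.7776, -0.6284, 0.8814], [0.0, 0.0, 0.0, 1.0]]
wrist 304.9204109737943 304.9204109737943 318.7266319780924 200.2743293905976
[[-0.0006, -0.9557, -0.2944, 0.0815], [1.0, -0.0005, -0.0004, 0.001], [0.0003, -0.2944, 0.9557, -0.1633], [0.0, 0.0, 0.0, 1.0]]
```

View pics/a_scene.png

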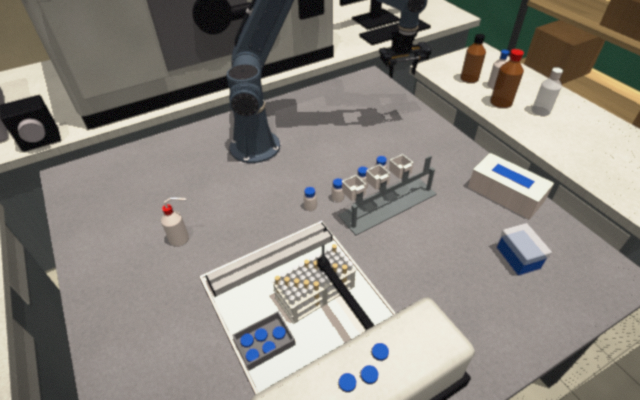

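View pics/a_side.png

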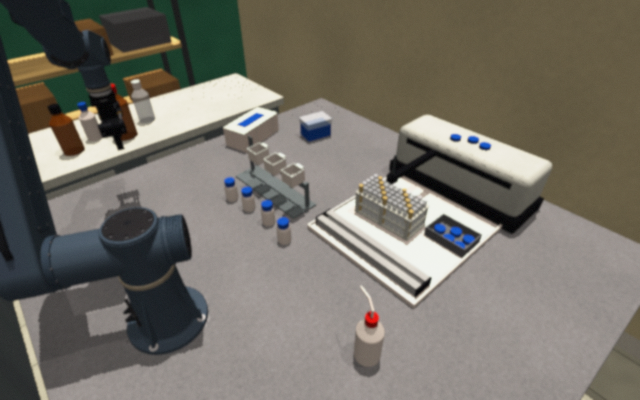

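Scene shows 3 holders in the hook rack (about (355,186), (378,175), (401,163)), 4 blue-capped bottles left of it, and the rail running from (210,287) to (325,237). The side view shows the same: rail (320,215)–(425,287), caps near (230,183), (247,192), (267,205), (283,223). Now I'll measure.

```bash
cat > h.py <<'E'
import numpy as np,cv2
from scipy.spatial.transform import Rotation as R
from rig import status, viewer, robot
def cam(n):
    o=status.get_obs(); c=viewer.camera(n)
    if n=="wrist":
        T=np.eye(4); T[:3,:3]=R.from_quat(o["tool_rot"]).as_matrix(); T[:3,3]=o["position"]; c["pose"]=T@c["mount"]
    return c
def ray(c,uv):
    d=c["pose"][:3,:3]@np.array([(uv[0]-c["cx"])/c["fx"],(uv[1]-c["cy"])/c["fy"],1.]); return c["pose"][:3,3],d/np.linalg.norm(d)
def plane(c,uv,z):
    p,d=ray(c,uv); return p+d*(z-p[2])/d[2]
def proj(c,P):
    T=c["pose"]; q=T[:3,:3].T@(np.asarray(P)-T[:3,3]); return np.array([c["fx"]*q[0]/q[2]+c["cx"],c["fy"]*q[1]/q[2]+c["cy"]])
def tri(c1,u1,c2,u2):
    p,d=ray(c1,u1);q,e=ray(c2,u2)
    s=np.linalg.lstsq(np.c_[d,-e],q-p,rcond=None)[0]; a=p+s[0]*d;b=q+s[1]*e
    return (a+b)/2,np.linalg.norm(a-b)
def blobs(img,kind,amin=15):
    hsv=cv2.cvtColor(img,cv2.COLOR_BGR2HSV)
    if kind=="blue": m=cv2.inRange(hsv,(105,140,50),(130,255,255))
    if kind=="red": m=cv2.inRange(hsv,(0,170,80),(8,255,255))
    n,l,s,ct=cv2.connectedComponentsWithStats(m)
    return [(ct[i].round(1).tolist(),s[i].tolist()) for i in range(1,n) if s[i,4]>=amin]
E
python3 - <<'E'
from h import *
S=cam("scene");D=cam("side")
for n,c in(("scene",S),("side",D)):
    for ct,s in blobs(c["pixels"],"blue")+blobs(c["pixels"],"red"):
        print(n,ct,s,plane(c,ct,.076).round(3))
a=cv2.resize(S["pixels"][135:335,190:450],None,fx=3,fy=3,interpolation=cv2.INTER_CUBIC)
b=cv2.resize(D["pixels"][130:305,215:445],None,fx=3.4,fy=3.4,interpolation=cv2.INTER_CUBIC)
cv2.imwrite("pics/b1.png",a);cv2.imwrite("pics/b2.png",b)
E
```

```text
scene [504.7, 53.1] [502, 50, 8, 9, 50] [0.045 1.337 0.076]
scene [381.1, 159.6] [377, 156, 9, 8, 57] [0.401 0.348 0.076]
scene [513.0, 175.6] [493, 165, 40, 22, 295] [0.71  0.701 0.076]
scene [362.0, 170.8] [358, 167, 9, 9, 57] [0.417 0.253 0.076]
scene [337.4, 183.0] [334, 179, 8, 9, 61] [0.427 0.143 0.076]
scene [309.5, 191.5] [305, 187, 10, 10, 76] [0.415 0.038 0.076]
scene [516.6, 259.4] [498, 239, 46, 35, 476] [0.981 0.434 0.076]
scene [278.7, 332.3] [273, 327, 13, 12, 122] [ 0.84  -0.284  0.076]
scene [260.6, 334.4] [255, 329, 12, 12, 120] [ 0.821 -0.327  0.076]
scene [246.4, 339.8] [241, 334, 12, 13, 127] [ 0.817 -0.366  0.076]
scene [268.0, 346.4] [263, 341, 12, 12, 97] [ 0.861 -0.324  0.076]
scene [379.9, 351.3] [373, 344, 15, 16, 193] [ 1.015 -0.083  0.076]
scene [251.8, 354.4] [246, 349, 13, 12, 117] [ 0.86  -0.369  0.076]
scene [369.2, 374.1] [361, 366, 17, 17, 218] [ 1.051 -0.139  0.076]
scene [347.1, 382.1] [339, 374, 17, 17, 221] [ 1.04  -0.196  0.076]
scene [516.2, 54.6] [511, 49, 13, 13, 132] [0.085 1.374 0.076]
scene [167.3, 209.5] [163, 205, 9, 9, 58] [ 0.249 -0.4
[... 264 characters left out ...]
e [473.0, 139.3] [469, 137, 9, 6, 43] [ 1.318 -0.074  0.076]
side [484.6, 145.5] [480, 143, 10, 6, 50] [ 1.307 -0.133  0.076]
side [229.2, 181.4] [225, 178, 9, 8, 64] [0.406 0.343 0.076]
side [246.7, 190.9] [242, 187, 10, 9, 78] [0.422 0.252 0.076]
side [266.8, 204.5] [262, 200, 11, 10, 89] [0.431 0.143 0.076]
side [282.8, 222.1] [278, 217, 11, 11, 98] [0.418 0.036 0.076]
side [439.1, 227.7] [434, 223, 11, 10, 84] [ 0.762 -0.303  0.076]
side [453.6, 233.0] [444, 226, 19, 15, 151] [ 0.774 -0.346  0.076]
side [465.4, 240.1] [455, 234, 20, 14, 132] [ 0.774 -0.386  0.076]
side [112.3, 85.5] [110, 83, 5, 6, 21] [0.395 1.578 0.076]
side [371.1, 319.5] [365, 312, 13, 15, 138] [ 0.365 -0.39   0.076]
```

View pics/b1.png

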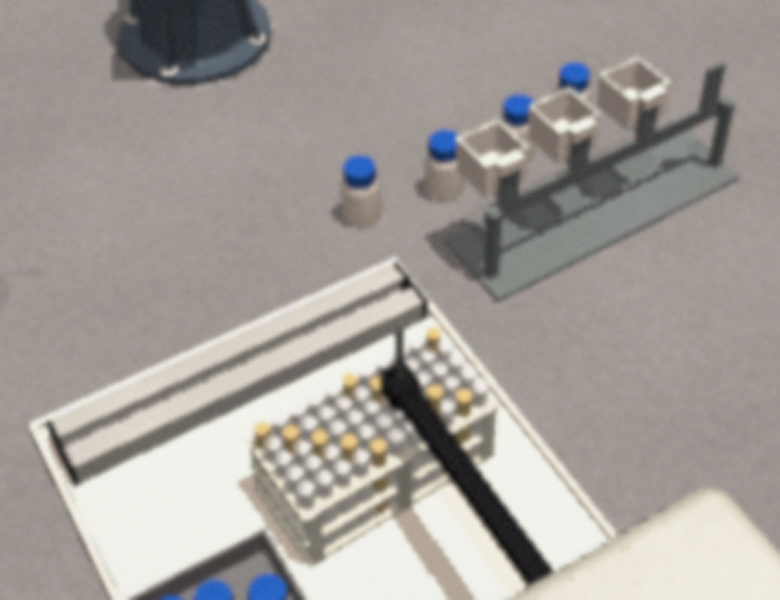

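View pics/b2.png

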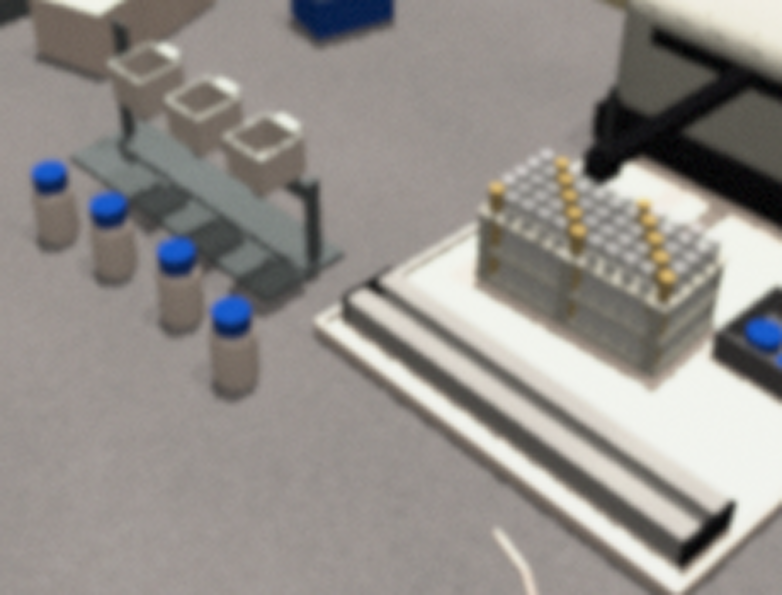

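b1/b2 (crops of the first views): holders with the pockets at b1 (492,148), (564,115), (633,82) and b2 (265,140), (203,101), (146,64), the far tongue free; rail slot b1 (60,432)→(408,285), b2 (372,288)→(715,510).

Run:
```python
from h import *
S=cam("scene");D=cam("side")
s=lambda u:(190+u[0]/3,135+u[1]/3); d=lambda u:(215+u[0]/3.4,130+u[1]/3.4)
for a,b in(((492,148),(265,140)),((564,115),(203,101)),((633,82),(146,64)),((716,68),(121,28))):
    print(*tri(S,s(a),D,d(b)))
for f,c,us in((s,S,[(60,432),(408,285),(500,298),(738,178)]),(d,D,[(372,288),(715,510)])):
    for u in us: print(plane(c,f(u),.044 if u[0] not in(500,738) else .005).round(4))
print(R.from_quat(status.get_obs()["tool_rot"]).as_matrix().round(3))
```

```text
[0.54114669 0.13544038 0.16508326] 0.00304339633284672
[0.53698176 0.23189809 0.16582141] 0.0018753659610628776
[0.53272872 0.32830783 0.16831244] 0.0014792453842899182
[0.56034995 0.42294968 0.16465922] 0.007519959464484882
[ 0.5639 -0.3828  0.044 ]
[0.5719 0.0136 0.044 ]
[0.6115 0.1095 0.005 ]
[0.597  0.4616 0.005 ]
[0.5651 0.0037 0.044 ]
[ 0.5886 -0.388   0.044 ]
[[-0.97   0.241 -0.   ]
 [ 0.241  0.97  -0.001]
 [ 0.    -0.001 -1.   ]]
```

Call:
arm_command(
  delta_rot=[
    [0, 0, 0],
    [0, 0, 0],
    [0, 0, -7],
    [0, 0, -14],
    [0, 0, -16.5],
    [0, 0, -16.5],
    [0, 0, -16.5],
    [0, 0, -16.5],
    [0, 0, -16.5],
    [0, 0, -16.5],
    [0, 0, -16.5],
    [0, 0, -16.5],
  ],
  delta_pos=[
    [0, 0, -0.04],
    [0, 0, -0.08],
    [-0.03, -0.02, -0.1],
    [-0.065, -0.04, -0.1],
    [-0.1, -0.06, -0.1],
    [-0.13, -0.085, -0.1],
    [-0.165, -0.107, -0.1],
    [-0.2, -0.13, -0.1],
    [-0.235, -0.152, -0.1],
    [-0.27, -0.175, -0.1],
    [-0.3, -0.195, -0.1],
    [-0.335, -0.217, -0.1],
  ],
  gripper=[-1, -1, -1, -1, -1, -1, -1, -1, -1, -1, -1, -1],
)

```text
time: 1.35
position: [0.424, 0.3136, 0.3228]
tool_rot: [-0.022, 1.0, 0.0, -0.0]
ft_force: [0.3, -0.3, -0.9]
grip_width: 0.0871
grip_force: 0.0
```

Run:
```python
from h import *
o=status.get_obs(); print(o["time"],o["position"],R.from_quat(o["tool_rot"]).as_matrix().round(3).tolist())
S=cam("scene");D=cam("side")
s=lambda u:(190+u[0]/3,135+u[1]/3); d=lambda u:(215+u[0]/3.4,130+u[1]/3.4)
print("hub",tri(S,s((397,380)),D,d((602,160))))
print("wash",tri(S,(167.3,209.5),D,(371.1,319.5)))
for u in((252,455),(412,365)): print("tr top",plane(S,s(u),.115).round(3))
for u in((480,278),(655,382)): print("tr base",plane(D,d(u),.012).round(3))
```

```text
1.35 [0.42400046 0.31363913 0.32277019] [[-0.999, -0.044, -0.0], [-0.044, 0.999, 0.001], [0.0, 0.001, -1.0]]
hub (array([ 0.75727497, -0.10499119,  0.16590053]), np.float64(0.004937251407950484))
wash (array([ 0.325248  , -0.41838134,  0.14662915]), np.float64(0.0022412585349708297))
tr top [ 0.73  -0.242  0.115]
tr top [ 0.715 -0.063  0.115]
tr base [ 0.683 -0.03   0.012]
tr base [ 0.698 -0.245  0.012]
```

Call:
arm_command(
  delta_rot=[
    [0, 0, 0],
    [0, 0, 0],
    [0, 0, 0],
    [0, 0, 0],
    [0, 0, 0],
  ],
  delta_pos=[
    [-0.025, -0.03, 0],
    [-0.05, -0.06, 0],
    [-0.072, -0.085, 0],
    [-0.072, -0.085, 0],
    [-0.072, -0.085, 0],
  ],
  gripper=[-1, -1, -1, -1, -1],
)

```text
time: 1.87
position: [0.4998, 0.2326, 0.3223]
tool_rot: [-0.021, 1.0, 0.0, -0.0]
ft_force: [-0.2, 0.3, -0.1]
grip_width: 0.0867
grip_force: 0.0
```

Run:
```python
from h import *
c=cam("wrist"); cv2.imwrite("pics/w1.png",c["pixels"])
print(status.get_obs()["position"], c["pose"].round(3).tolist())
for P in((.541,.135,.166),(.537,.232,.166),(.533,.328,.166)): print(proj(c,P).round())
```

```text
[0.49876952 0.23351931 0.32225453] [[-0.041, 0.955, 0.293, 0.419], [0.999, 0.039, 0.012, 0.23], [0.0, 0.294, -0.956, 0.486], [0.0, 0.0, 0.0, 1.0]]
[229. 217.]
[316. 217.]
[402. 217.]
```

View pics/w1.png

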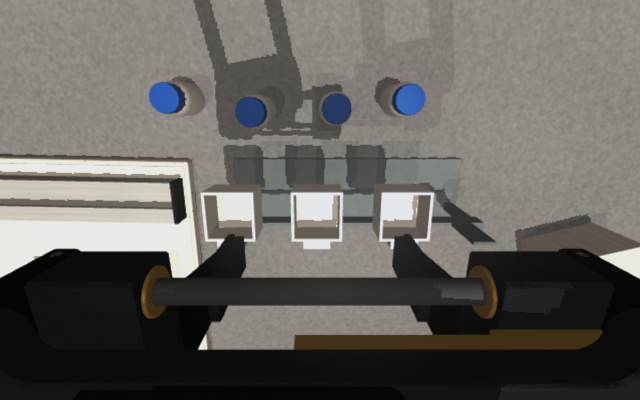

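The wrist view confirms three holders: rim centres near (230,217), (316,217), (406,216), within 2–4 mm of my estimate; bottles as measured. Going to the holder at y≈0.137.

Call:
arm_command(
  delta_rot=[
    [0, 0, 0],
    [0, 0, 0],
    [0, 0, 0],
    [0, 0, 0],
    [0, 0, 0],
    [0, 0, 0],
    [0, 0, 0],
    [0, 0, 0],
  ],
  delta_pos=[
    [-0.013, -0.033, 0],
    [-0.026, -0.066, 0],
    [-0.038, -0.099, 0],
    [-0.038, -0.099, 0.04],
    [-0.038, -0.099, 0.08],
    [-0.038, -0.099, 0.1],
    [-0.038, -0.099, 0.1],
    [-0.038, -0.099, 0.1],
  ],
  gripper=[-1, -1, -1, -1, -1, -1, -1, -1],
)

```text
time: 2.58
position: [0.5403, 0.1375, 0.222]
tool_rot: [-0.023, 1.0, 0.0, -0.001]
ft_force: [0.7, -0.7, 0.2]
grip_width: 0.0873
grip_force: 0.0
```

Run:
```python
from h import *
c=cam("wrist"); im=c["pixels"]
print(status.get_obs()["position"])
print([proj(c,(.541+dx,.1367+dy,.17)).round().tolist() for dx,dy in((-.028,-.028),(-.028,.028),(.028,.028),(.028,-.028))])
cv2.imwrite("pics/w2.png",im[60:360,120:520])
```

```text
[0.54173696 0.13744578 0.223542  ]
[[279.0, 182.0], [356.0, 186.0], [351.0, 255.0], [279.0, 252.0]]
```

View pics/w2.png

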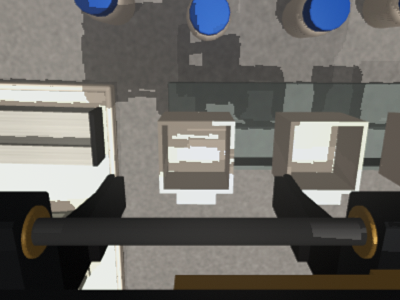

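Crop: holder A's rim spans crop columns 162–234, rows 121–190, ear at the bottom — centred between the fingers. Descend, grip and lift.

Call:
arm_command(
  delta_rot=[
    [0, 0, 0],
    [0, 0, 0],
    [0, 0, 0],
    [0, 0, 0],
    [0, 0, 0],
    [0, 0, 0],
    [0, 0, 0],
    [0, 0, 0],
    [0, 0, 0],
    [0, 0, 0],
  ],
  delta_pos=[
    [0, 0, 0.03],
    [0, 0, 0.06],
    [0, 0, 0.084],
    [0, 0, 0.084],
    [0, 0, 0.084],
    [0, 0, 0.084],
    [0, 0, 0.084],
    [0, 0, 0.084],
    [0, 0, 0.084],
    [0, 0, 0.084],
  ],
  gripper=[-1, -1, -1, -1, 1, 1, 1, 1, 1, 1],
  grip_force=30,
)

```text
time: 3.47
position: [0.5421, 0.136, 0.1396]
tool_rot: [-0.022, 1.0, -0.0, 0.001]
ft_force: [0.2, 1.2, 2.8]
grip_width: 0.056
grip_force: 30.0
```

Call:
arm_command(
  delta_rot=[
    [0, 0, 0],
    [0, 0, 0],
    [0, 0, 0],
    [0, 0, 0],
    [0, 0, 0],
    [0, 0, 0],
    [0, 0, 0],
    [0, 0, 0],
    [0, 0, 0],
    [0, 0, 0],
    [0, 0, 0],
    [0, 0, 0],
  ],
  delta_pos=[
    [0, 0, -0.025],
    [0, 0, -0.05],
    [0, 0, -0.08],
    [0, 0, -0.11],
    [0.01, -0.03, -0.13],
    [0.02, -0.07, -0.14],
    [0.03, -0.11, -0.15],
    [0.04, -0.15, -0.15],
    [0.05, -0.19, -0.15],
    [0.055, -0.23, -0.15],
    [0.055, -0.27, -0.15],
    [0.055, -0.31, -0.15],
  ],
  gripper=[1, 1, 1, 1, 1, 1, 1, 1, 1, 1, 1, 1],
)

```text
time: 4.47
position: [0.4993, -0.1777, 0.2887]
tool_rot: [-0.022, 1.0, 0.0, -0.0]
ft_force: [1.1, -0.5, -1.0]
grip_width: 0.0557
grip_force: 30.0
```

Call:
arm_command(
  delta_rot=[
    [0, 0, 0],
    [0, 0, 0],
    [0, 0, 0],
  ],
  delta_pos=[
    [0, -0.01, 0],
    [0, -0.01, 0],
    [0, -0.01, 0],
  ],
  gripper=[1, 1, 1],
)

```text
time: 4.72
position: [0.5001, -0.186, 0.2881]
tool_rot: [-0.021, 1.0, 0.001, -0.001]
ft_force: [0.5, -0.2, -2.7]
grip_width: 0.0558
grip_force: 30.0
```

Run:
```python
from h import *
o=status.get_obs(); print(o["position"],o["grip_width"],o["ft_force"])
c=cam("wrist"); cv2.imwrite("pics/w3.png",c["pixels"]); np.save("w3pose.npy",c["pose"])
for P in((.576,-.385,.044),(.5685,.009,.044)): print(proj(c,P).round())
```

```text
[ 0.50013073 -0.18600687  0.28809722] 0.055810002110903555 [ 0.49962762 -0.18475983 -2.73656949]
[175. 216.]
[452. 222.]
```

View pics/w3.png

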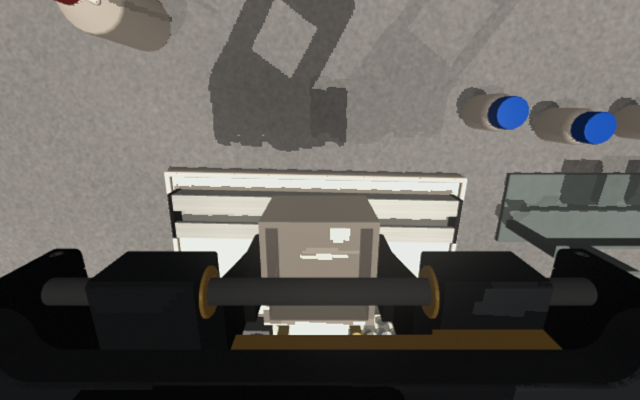

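The rail lies across columns 172–460 with the slot as a dark strip near rows 214–224; the holder hangs straight in the fingers. Extract the slot line by profile.

Run:
```python
from h import *
im=cv2.imread("pics/w3.png"); g=cv2.cvtColor(im,cv2.COLOR_BGR2GRAY)
for a,b in((185,215),(220,250),(385,415),(420,450)): print(a,[int(v) for v in g[185:245,a:b].mean(1)])
print([int(v) for v in g[205,160:190]],[int(v) for v in g[207,445:470]])
```

```text
185 [217, 165, 144, 140, 121, 80, 77, 77, 76, 81, 129, 202, 211, 210, 212, 210, 208, 210, 209, 209, 210, 211, 214, 213, 211, 209, 210, 208, 203, 168, 125, 111, 110, 110, 111, 105, 87, 95, 159, 209, 209, 210, 210, 206, 208, 207, 208, 209, 210, 213, 212, 209, 215, 230, 235, 234, 234, 234, 235, 234]
220 [230, 201, 159, 144, 138, 110, 84, 83, 82, 81, 93, 153, 215, 218, 216, 215, 213, 213, 216, 215, 215, 215, 218, 220, 218, 217, 218, 216, 213, 201, 164, 120, 116, 116, 117, 116, 107, 86, 116, 189, 216, 215, 214, 212, 210, 213, 213, 212, 212, 216, 218, 216, 215, 223, 233, 234, 234, 234, 234, 234]
385 [233, 232, 233, 233, 227, 177, 146, 143, 130, 90, 83, 84, 82, 85, 130, 208, 225, 223, 225, 225, 221, 222, 221, 222, 223, 224, 226, 226, 224, 222, 222, 222, 218, 186, 130, 116, 116, 116, 117, 111, 95, 102, 168, 219, 219, 220, 221, 217, 217, 217, 217, 218, 219, 220, 216, 212, 211, 217, 216, 213]
420 [232, 233, 233, 233, 232, 214, 155, 143, 141, 119, 85, 83, 83, 82, 89, 146, 218, 224, 222, 222, 220, 219, 222, 221, 221, 220, 223, 225, 223, 222, 222, 218, 207, 197, 156, 116, 111, 112, 112, 110, 103, 85, 118, 192, 220, 219, 218, 216, 214, 218, 217, 216, 217, 220, 221, 219, 219, 224, 231, 231]
[138, 139, 139, 140, 141, 143, 147, 147, 106, 53, 31, 36, 103, 195, 210, 210, 209, 208, 209, 209, 209, 208, 208, 209, 208, 208, 208, 208, 209, 209] [220, 220, 219, 219, 219, 217, 217, 217, 216, 216, 216, 216, 188, 103, 55, 50, 61, 131, 144, 146, 146, 146, 145, 145, 144]
```

Run:
```python
from h import *
c=cam("wrist")
for u,rows in((200,(195.4,208,214.2,222.8,237.6)),(400,(199.4,211,218.5,226.7,241)),(435,(200,211,219,227.5,242.3))): print(u,[plane(c,(u,r),.044)[:2].round(4).tolist() for r in rows])
print(plane(c,(171,205),.044),plane(c,(459,207),.044),plane(c,(173,205),.044),plane(c,(457,207),.044))
```

```text
200 [[0.5439, -0.3469], [0.5625, -0.3482], [0.5718, -0.3488], [0.5849, -0.3498], [0.6079, -0.3514]]
400 [[0.5378, -0.0683], [0.5549, -0.0662], [0.5661, -0.0648], [0.5786, -0.0633], [0.6009, -0.0606]]
435 [[0.5366, -0.0193], [0.5528, -0.0167], [0.5648, -0.0149], [0.5777, -0.0128], [0.6008, -0.0092]]
[ 0.55975213 -0.38850219  0.044     ] [0.54540682 0.01614621 0.044     ] [ 0.5596323  -0.38570069  0.044     ] [0.54552728 0.01332921 0.044     ]
```

Call:
arm_command(
  delta_rot=[
    [0, 0, 7],
    [0, 0, 14],
    [0, 0, 21],
    [0, 0, 28],
    [0, 0, 35],
    [0, 0, 42],
    [0, 0, 49],
    [0, 0, 56],
    [0, 0, 63],
    [0, 0, 70],
    [0, 0, 77],
    [0, 0, 84],
  ],
  delta_pos=[
    [-0.01, -0.01, 0],
    [-0.02, -0.03, 0],
    [-0.04, -0.05, 0],
    [-0.06, -0.08, 0],
    [-0.07, -0.103, 0],
    [-0.07, -0.103, 0.02],
    [-0.07, -0.103, 0.04],
    [-0.07, -0.103, 0.06],
    [-0.07, -0.103, 0.08],
    [-0.07, -0.103, 0.1],
    [-0.07, -0.103, 0.12],
    [-0.07, -0.103, 0.12],
  ],
  gripper=[1, 1, 1, 1, 1, 1, 1, 1, 1, 1, 1, 1],
)

```text
time: 5.82
position: [0.5729, -0.2816, 0.164]
tool_rot: [0.654, 0.757, -0.0, -0.005]
ft_force: [-1.4, 0.9, -2.0]
grip_width: 0.0557
grip_force: 30.0
```

Call:
arm_command(
  delta_rot=[
    [0, 0, 7.2],
    [0, 0, 7.2],
    [0, 0, 7.2],
    [0, 0, 7.2],
  ],
  delta_pos=[
    [0, 0, 0],
    [0, 0, 0],
    [0, 0, 0],
    [0, 0, 0],
  ],
  gripper=[1, 1, 1, 1],
)

```text
time: 6.15
position: [0.5757, -0.2847, 0.169]
tool_rot: [0.697, 0.717, 0.0, 0.0]
ft_force: [0.6, -0.0, -1.0]
grip_width: 0.056
grip_force: 30.0
```

```bash
cat >> h.py <<'E'
def yaw():
    x=R.from_quat(status.get_obs()["tool_rot"]).as_matrix(); return np.degrees(np.arctan2(x[1,0],x[0,0])), x
E
python3 - <<'E'
from h import *
o=status.get_obs(); print(o["position"],yaw()[0],yaw()[1][2].round(4),o["q"].round(2),o["ft_force"])
c=cam("wrist"); cv2.imwrite("pics/w4.png",c["pixels"])
for y in(-.1,-.18,-.286):
  for dx in(-.032,-.009,0,.009,.032): print(y,dx,proj(c,(.5745-.0215*(y+.286)+dx,y,.044)).round(1))
E
```

```text
[ 0.57566669 -0.28473612  0.16895596] 91.57367194041801 [-1.e-04  3.e-04 -1.e+00] [-0.63  0.61  1.44  0.    1.09 -0.66] [ 0.5860626  -0.01139183 -0.9961634 ]
-0.1 -0.032 [278.7 -28.5]
-0.1 -0.009 [307.4 -27.6]
-0.1 0 [318.6 -27.2]
-0.1 0.009 [329.7 -26.9]
-0.1 0.032 [358.3 -26. ]
-0.18 -0.032 [281.8  78.4]
-0.18 -0.009 [307.9  79.2]
-0.18 0 [318.1  79.5]
-0.18 0.009 [328.3  79.8]
-0.18 0.032 [354.3  80.5]
-0.286 -0.032 [285.  194.2]
-0.286 -0.009 [308.4 194.8]
-0.286 0 [317.6 195. ]
-0.286 0.009 [326.7 195.3]
-0.286 0.032 [350.  195.9]
```

View pics/w4.png

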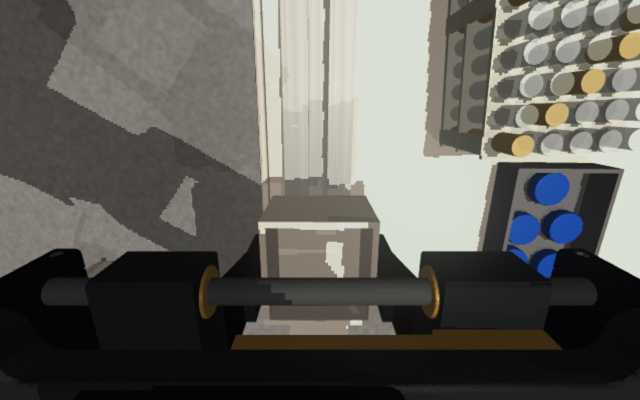

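The rail runs up the picture at columns ~281–356 with the slot between ~308 and ~328, holder at the bottom above it. Check edges numerically against the predictions.

Run:
```python
from h import *
g=cv2.cvtColor(cv2.imread("pics/w4.png"),cv2.COLOR_BGR2GRAY)
for r in(76,140): print(r,[int(v) for v in g[r-4:r+5,270:370].mean(0)])
c=cam("wrist"); print([proj(c,(.5745-.0215*(-.226+.286)+dx,-.226,.044)).round(1) for dx in(-.032,-.009,.009,.032)])
# centre between fingers, cup top corners projected
```

```text
76 [213, 213, 213, 213, 212, 213, 213, 213, 213, 194, 150, 147, 182, 197, 195, 189, 189, 198, 204, 209, 209, 209, 209, 205, 203, 204, 204, 207, 211, 212, 213, 214, 214, 213, 211, 210, 211, 210, 192, 201, 207, 212, 215, 215, 214, 214, 213, 208, 209, 209, 211, 214, 208, 204, 151, 122, 120, 120, 150, 204, 219, 216, 211, 212, 216, 218, 218, 216, 217, 215, 213, 211, 213, 212, 214, 217, 218, 219, 220, 219, 219, 217, 215, 216, 216, 220, 220, 220, 220, 220, 220, 220, 221, 220, 220, 220, 220, 221, 221, 221]
140 [212, 212, 211, 212, 212, 212, 212, 212, 212, 213, 212, 166, 136, 154, 179, 188, 186, 184, 186, 188, 187, 185, 188, 188, 185, 185, 185, 184, 186, 189, 191, 193, 194, 192, 190, 190, 190, 189, 171, 182, 189, 191, 192, 190, 190, 191, 190, 188, 189, 188, 191, 191, 152, 122, 116, 115, 114, 137, 181, 196, 194, 192, 193, 195, 195, 192, 194, 194, 192, 191, 191, 191, 192, 195, 196, 199, 199, 198, 196, 194, 194, 196, 206, 213, 215, 215, 219, 220, 220, 220, 220, 220, 220, 220, 220, 220, 220, 220, 220, 220]
[array([283.3, 131.5]), array([308.1, 132.1]), array([327.6, 132.6]), array([352.4, 133.3])]
```

Call:
arm_command(
  delta_rot=[
    [0, 0, 0.3],
    [0, 0, 0.3],
    [0, 0, 0.3],
    [0, 0, 0.3],
    [0, 0, 0.3],
    [0, 0, 0.3],
  ],
  delta_pos=[
    [0, -0.001, 0.03],
    [0, -0.001, 0.06],
    [0, -0.001, 0.08],
    [0, -0.001, 0.082],
    [0, -0.001, 0.082],
    [0, -0.001, 0.082],
  ],
  gripper=[1, 1, 1, 1, 1, 1],
)

```text
time: 6.75
position: [0.5751, -0.2865, 0.0877]
tool_rot: [0.701, 0.714, 0.0, 0.001]
ft_force: [0.1, -0.3, -1.8]
grip_width: 0.056
grip_force: 30.0
```

Call:
arm_command(
  delta_rot=[
    [0, 0, 0],
    [0, 0, 0],
    [0, 0, 0],
    [0, 0, 0],
  ],
  delta_pos=[
    [0, 0, 0.005],
    [0, 0, 0.01],
    [0, 0, 0.015],
    [0, 0, 0.015],
  ],
  gripper=[1, 1, 1, 1],
)

```text
time: 7.08
position: [0.5738, -0.2855, 0.071]
tool_rot: [0.701, 0.713, -0.0, -0.001]
ft_force: [-0.0, 0.0, -1.6]
grip_width: 0.0555
grip_force: 30.0
```

Call:
arm_command(
  delta_rot=[
    [0, 0, 0],
    [0, 0, 0],
    [0, 0, 0],
    [0, 0, 0],
    [0, 0, 0],
  ],
  delta_pos=[
    [0, 0, 0.003],
    [0, 0, 0.006],
    [0, 0, 0.008],
    [0, 0, 0.008],
    [0, 0, 0.008],
  ],
  gripper=[1, 1, 1, 1, 1],
)

```text
time: 7.5
position: [0.5741, -0.2858, 0.0634]
tool_rot: [0.701, 0.713, -0.0, -0.0]
ft_force: [-1.3, 0.3, -2.0]
grip_width: 0.0556
grip_force: 30.0
```

Call:
arm_command(
  delta_rot=[
    [0, 0, 0],
    [0, 0, 0],
    [0, 0, 0],
  ],
  delta_pos=[
    [0, 0, 0.001],
    [0, 0, 0.002],
    [0, 0, 0.002],
  ],
  gripper=[1, 1, 1],
)

```text
time: 7.75
position: [0.5742, -0.2858, 0.0614]
tool_rot: [0.701, 0.713, -0.0, -0.0]
ft_force: [-0.2, 0.1, -1.1]
grip_width: 0.0556
grip_force: 30.0
```

Call:
arm_command(
  delta_rot=[
    [0, 0, 0],
    [0, 0, 0],
    [0, 0, 0],
    [0, 0, 0],
  ],
  delta_pos=[
    [0, 0, 0.001],
    [0, 0, 0.002],
    [0, 0, 0.002],
    [0, 0, 0.002],
  ],
  gripper=[1, 1, 1, 1],
)

```text
time: 8.08
position: [0.5742, -0.2858, 0.0594]
tool_rot: [0.701, 0.713, -0.0, -0.0]
ft_force: [0.4, 0.0, -0.9]
grip_width: 0.0558
grip_force: 30.0
```

Call:
arm_command(
  delta_rot=[
    [0, 0, 0],
    [0, 0, 0],
    [0, 0, 0],
    [0, 0, 0],
  ],
  delta_pos=[
    [0, 0, 0.001],
    [0, 0, 0.002],
    [0, 0, 0.002],
    [0, 0, 0.002],
  ],
  gripper=[1, 1, 1, 1],
)

```text
time: 8.42
position: [0.5744, -0.2861, 0.0585]
tool_rot: [0.701, 0.713, -0.0, 0.0]
ft_force: [-1.0, -0.3, 5.8]
grip_width: 0.0558
grip_force: 30.0
```

Call:
arm_command(
  delta_rot=[
    [0, 0, -7],
    [0, 0, -14],
    [0, 0, -21],
    [0, 0, -28],
    [0, 0, -35],
    [0, 0, -42],
    [0, 0, -49],
    [0, 0, -56],
    [0, 0, -63],
    [0, 0, -70],
    [0, 0, -77],
    [0, 0, -84],
  ],
  delta_pos=[
    [0, 0, 0],
    [0, 0, 0],
    [0, 0, 0],
    [0, 0, 0],
    [0, 0, 0],
    [0, 0, 0],
    [0, 0, 0],
    [0, 0, 0],
    [0, 0, 0],
    [0, 0, 0],
    [0, 0, 0],
    [0, 0, 0],
  ],
  gripper=[1, 1, 1, 1, 1, 1, 1, 1, 1, 1, 1, 1],
)

```text
time: 9.42
position: [0.5737, -0.2824, 0.0584]
tool_rot: [0.041, 0.999, 0.003, -0.001]
ft_force: [-1.5, 8.0, 10.2]
grip_width: 0.0558
grip_force: 30.0
```

Call:
arm_command(
  delta_rot=[
    [0, 0, -6.2],
    [0, 0, -6.2],
    [0, 0, -6.2],
    [0, 0, -6.2],
  ],
  delta_pos=[
    [0, 0, 0],
    [0, 0, 0],
    [0, 0, 0],
    [0, 0, 0],
  ],
  gripper=[1, 1, 1, 1],
)

```text
time: 9.75
position: [0.5741, -0.2839, 0.0585]
tool_rot: [-0.01, 1.0, 0.001, -0.0]
ft_force: [0.1, 5.0, 6.6]
grip_width: 0.0562
grip_force: 30.0
```

Run:
```python
from h import *
o=status.get_obs(); print(o["position"],yaw()[0],o["ft_force"],o["moment"])
```

```text
[ 0.57408503 -0.28386785  0.0584505 ] -178.80596784712176 [0.13603209 4.97484877 6.59268917] [ 0.7905994   0.33306931 -0.15330369]
```

Call:
arm_command(
  delta_rot=[
    [0, 0, 0],
    [0, 0, 0],
    [0, 0, 0],
    [0, 0, 0],
    [0, 0, 0],
    [0, 0, 0],
    [0, 0, 0],
    [0, 0, 0],
  ],
  delta_pos=[
    [0, 0, 0],
    [0, 0, 0],
    [0, 0, 0],
    [0, 0, -0.02],
    [0, 0, -0.05],
    [0, 0, -0.09],
    [0, 0, -0.13],
    [0, 0, -0.17],
  ],
  gripper=[-1, -1, -1, -1, -1, -1, -1, -1],
)

```text
time: 10.42
position: [0.5739, -0.2861, 0.2286]
tool_rot: [-0.011, 1.0, 0.0, -0.0]
ft_force: [0.9, 0.1, 0.4]
grip_width: 0.0863
grip_force: 0.0
```

Run:
```python
from h import *
o=status.get_obs(); print(o["position"],yaw()[0])
c=cam("wrist"); cv2.imwrite("pics/w5.png",c["pixels"][80:330,180:460])
print([(proj(c,(.5742+dx,-.286+dy,.09))-(180,80)).round(1).tolist() for dx,dy in((-.028,-.028),(-.028,.028),(.028,.028),(.028,-.028))])
g=cv2.cvtColor(c["pixels"],cv2.COLOR_BGR2GRAY)
```

```text
[ 0.57387906 -0.28608858  0.22863852] -178.79001684367765
[[110.3, 82.0], [166.4, 83.2], [163.9, 135.9], [110.7, 134.9]]
```

View pics/w5.png

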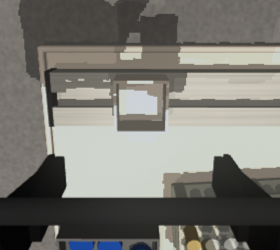

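Holder A sits square in the rail (crop rim ~115–166 × 80–132), about 2.5 mm toward -x, because I gripped it off-centre. I'll correct the grip for B to x=0.535 (re-deriving at rim height 0.171).

Call:
arm_command(
  delta_rot=[
    [0, 0, 0],
    [0, 0, -1.3],
    [0, 0, -1.3],
    [0, 0, -1.3],
    [0, 0, -1.3],
    [0, 0, -1.3],
    [0, 0, -1.3],
    [0, 0, -1.3],
    [0, 0, -1.3],
    [0, 0, -1.3],
    [0, 0, -1.3],
    [0, 0, -1.3],
  ],
  delta_pos=[
    [0.002, 0.04, -0.01],
    [0.004, 0.08, -0.02],
    [0.007, 0.12, -0.02],
    [0.01, 0.16, -0.02],
    [0.012, 0.2, -0.02],
    [0.014, 0.24, -0.02],
    [0.017, 0.28, -0.02],
    [0.02, 0.32, -0.02],
    [0.022, 0.36, -0.02],
    [0.024, 0.4, -0.02],
    [0.026, 0.44, -0.02],
    [0.028, 0.48, -0.02],
  ],
  gripper=[-1, -1, -1, -1, -1, -1, -1, -1, -1, -1, -1, -1],
)

```text
time: 11.47
position: [0.5358, 0.1951, 0.2473]
tool_rot: [-0.022, 1.0, -0.0, 0.0]
ft_force: [0.6, -0.7, 0.3]
grip_width: 0.0872
grip_force: 0.0
```

Call:
arm_command(
  delta_rot=[
    [0, 0, 0],
    [0, 0, 0],
    [0, 0, 0],
    [0, 0, 0],
  ],
  delta_pos=[
    [0, 0.03, 0.01],
    [0, 0.039, 0.02],
    [0, 0.039, 0.03],
    [0, 0.039, 0.03],
  ],
  gripper=[-1, -1, -1, -1],
)

```text
time: 11.8
position: [0.5326, 0.2316, 0.2147]
tool_rot: [-0.023, 1.0, -0.001, -0.003]
ft_force: [-0.3, 0.3, -0.1]
grip_width: 0.0874
grip_force: 0.0
```

Run:
```python
from h import *
o=status.get_obs(); print(o["position"],yaw()[0])
c=cam("wrist"); g=cv2.cvtColor(c["pixels"],cv2.COLOR_BGR2GRAY)
for x,y in((.535,.232),(.531,.330)):
  uv=[proj(c,(x+a*1-.043*b,y+b+.043*a,.171)).round(1) for a,b in((-.028,-.028),(-.028,.028),(.028,.028),(.028,-.028))]; print(np.array(uv).tolist())
u0,u1=265,365; 
print("cols",[int(v) for v in g[212:222,270:370].mean(0)])
print("rows",[int(v) for v in g[170:265,312:326].mean(1)])
cv2.imwrite("pics/w6.png",c["pixels"][100:300,200:500])
```

```text
[0.53258074 0.23155568 0.21472811] -177.41054374241685
[[278.1, 189.3], [357.9, 189.5], [355.0, 261.2], [280.9, 261.0]]
[[417.6, 189.9], [497.4, 190.1], [484.7, 261.8], [410.6, 261.6]]
cols [137, 137, 136, 137, 137, 137, 137, 137, 137, 137, 147, 151, 152, 151, 122, 100, 98, 97, 98, 133, 225, 234, 233, 232, 233, 233, 233, 233, 233, 233, 234, 235, 238, 239, 239, 238, 239, 239, 239, 239, 239, 239, 239, 239, 239, 239, 239, 239, 239, 239, 239, 239, 239, 236, 235, 235, 235, 235, 235, 235, 235, 235, 235, 235, 238, 239, 239, 239, 239, 239, 240, 201, 174, 173, 174, 174, 174, 174, 142, 108, 98, 96, 95, 105, 149, 160, 161, 165, 151, 143, 142, 142, 142, 142, 143, 142, 142, 143, 143, 142]
rows [76, 76, 76, 77, 77, 77, 77, 82, 94, 98, 98, 98, 98, 98, 99, 98, 99, 99, 111, 143, 156, 160, 162, 170, 170, 155, 153, 154, 166, 193, 219, 240, 232, 165, 158, 174, 175, 175, 175, 174, 174, 196, 232, 239, 239, 239, 238, 239, 239, 239, 239, 239, 239, 239, 238, 239, 239, 238, 239, 231, 161, 151, 153, 153, 153, 153, 153, 153, 147, 122, 101, 101, 101, 101, 101, 101, 101, 101, 101, 101, 101, 100, 101, 100, 100, 100, 98, 102, 164, 242, 240, 239, 238, 238, 238]
```

B's rim measures (0.534, 0.2325), agreeing with the estimate.

Call:
arm_command(
  delta_rot=[
    [0, 0, 0],
    [0, 0, 0],
    [0, 0, 0],
    [0, 0, 0],
    [0, 0, 0],
    [0, 0, 0],
    [0, 0, 0],
    [0, 0, 0],
    [0, 0, 0],
    [0, 0, 0],
  ],
  delta_pos=[
    [-0.001, 0.001, 0.03],
    [-0.001, 0.001, 0.06],
    [-0.001, 0.001, 0.077],
    [-0.001, 0.001, 0.077],
    [-0.001, 0.001, 0.077],
    [-0.001, 0.001, 0.077],
    [-0.001, 0.001, 0.077],
    [-0.001, 0.001, 0.077],
    [-0.001, 0.001, 0.077],
    [-0.001, 0.001, 0.077],
  ],
  gripper=[-1, -1, -1, -1, -1, 1, 1, 1, 1, 1],
  grip_force=30,
)

```text
time: 12.68
position: [0.5356, 0.2336, 0.1414]
tool_rot: [-0.022, 1.0, 0.0, 0.001]
ft_force: [0.3, 0.4, 0.8]
grip_width: 0.0613
grip_force: 0.0
```

Call:
arm_command(
  delta_rot=[
    [0, 0, 0],
    [0, 0, 0],
    [0, 0, 0],
    [0, 0, 0],
    [0, 0, 0],
    [0, 0, 0],
    [0, 0, 0],
    [0, 0, 0],
    [0, 0, 0],
    [0, 0, 0],
    [0, 0, 0],
    [0, 0, 0],
  ],
  delta_pos=[
    [0, 0, 0],
    [0, 0, 0],
    [0, 0, -0.025],
    [0, 0, -0.05],
    [0, 0, -0.08],
    [0, 0, -0.11],
    [0, -0.02, -0.13],
    [0, -0.06, -0.13],
    [0, -0.1, -0.13],
    [0, -0.14, -0.13],
    [0, -0.18, -0.13],
    [0, -0.22, -0.13],
  ],
  gripper=[1, 1, 1, 1, 1, 1, 1, 1, 1, 1, 1, 1],
)

```text
time: 13.68
position: [0.5445, 0.0124, 0.2704]
tool_rot: [-0.022, 1.0, 0.0, 0.0]
ft_force: [0.9, 0.9, -0.8]
grip_width: 0.0557
grip_force: 30.0
```

Call:
arm_command(
  delta_rot=[
    [0, 0, 7],
    [0, 0, 14],
    [0, 0, 21],
    [0, 0, 28],
    [0, 0, 35],
    [0, 0, 42],
    [0, 0, 49],
    [0, 0, 56],
    [0, 0, 63],
    [0, 0, 70],
    [0, 0, 77],
    [0, 0, 84],
  ],
  delta_pos=[
    [-0.005, -0.04, 0],
    [-0.01, -0.08, 0],
    [-0.015, -0.12, 0],
    [-0.018, -0.16, 0],
    [-0.018, -0.2, 0],
    [-0.018, -0.201, 0.02],
    [-0.018, -0.201, 0.04],
    [-0.018, -0.201, 0.06],
    [-0.018, -0.201, 0.08],
    [-0.018, -0.201, 0.1],
    [-0.018, -0.201, 0.12],
    [-0.018, -0.201, 0.12],
  ],
  gripper=[1, 1, 1, 1, 1, 1, 1, 1, 1, 1, 1, 1],
)

```text
time: 14.68
position: [0.5689, -0.1846, 0.1459]
tool_rot: [0.655, 0.756, -0.001, -0.004]
ft_force: [-0.3, -0.4, -1.5]
grip_width: 0.0558
grip_force: 30.0
```

Call:
arm_command(
  delta_rot=[
    [0, 0, 7.2],
    [0, 0, 7.2],
    [0, 0, 7.2],
    [0, 0, 7.2],
    [0, 0, 7.2],
  ],
  delta_pos=[
    [0, 0, 0],
    [0, 0, 0],
    [0, 0, 0],
    [0, 0, 0],
    [0, 0, 0],
  ],
  gripper=[1, 1, 1, 1, 1],
)

```text
time: 15.1
position: [0.5719, -0.1863, 0.1508]
tool_rot: [0.698, 0.716, 0.0, 0.0]
ft_force: [-0.2, 0.2, -0.7]
grip_width: 0.0559
grip_force: 30.0
```

Run:
```python
from h import *
o=status.get_obs(); print(o["position"],yaw()[0],o["ft_force"])
c=cam("wrist"); g=cv2.cvtColor(c["pixels"],cv2.COLOR_BGR2GRAY)
y=-.086
print([proj(c,(.5724-.0215*(y+.186)+dx,y,.044)).round(1).tolist() for dx in(-.032,-.009,.009,.032)])
r=int(proj(c,(.5702,y,.044))[1]); print(r,[int(v) for v in g[max(r-3,0):r+4,270:370].mean(0)])
```

```text
[ 0.5719193  -0.18632069  0.15080447] 91.44242976436394 [-0.19289301  0.17772211 -0.66735545]
[[281.1, 82.4], [308.9, 83.1], [330.6, 83.7], [358.3, 84.4]]
83 [220, 220, 221, 221, 222, 222, 222, 223, 221, 167, 141, 179, 206, 213, 210, 208, 210, 215, 217, 215, 212, 211, 213, 214, 210, 210, 212, 215, 216, 217, 217, 218, 219, 219, 219, 218, 215, 216, 216, 177, 201, 214, 218, 221, 220, 217, 216, 218, 218, 215, 216, 218, 219, 220, 213, 209, 154, 125, 124, 122, 121, 201, 221, 221, 218, 217, 220, 222, 223, 222, 220, 219, 221, 220, 217, 218, 221, 222, 222, 222, 223, 223, 223, 223, 223, 222, 219, 220, 222, 224, 224, 224, 224, 224, 224, 224, 224, 224, 224, 224]
```

Call:
arm_command(
  delta_rot=[
    [0, 0, 0],
    [0, 0, 0],
    [0, 0, 0],
    [0, 0, 0],
    [0, 0, 0],
    [0, 0, 0],
    [0, 0, 0],
  ],
  delta_pos=[
    [0, 0, 0.03],
    [0, 0, 0.06],
    [0, 0, 0.065],
    [0, 0, 0.07],
    [0, 0, 0.075],
    [0, 0, 0.08],
    [0, 0, 0.08],
  ],
  gripper=[1, 1, 1, 1, 1, 1, 1],
)

```text
time: 15.73
position: [0.5721, -0.1865, 0.0708]
tool_rot: [0.699, 0.715, 0.0, 0.0]
ft_force: [0.7, 1.1, -0.9]
grip_width: 0.0559
grip_force: 30.0
```

Call:
arm_command(
  delta_rot=[
    [0, 0, 0],
    [0, 0, 0],
    [0, 0, 0],
    [0, 0, 0],
    [0, 0, 0],
    [0, 0, 0],
  ],
  delta_pos=[
    [0, 0, 0.003],
    [0, 0, 0.006],
    [0, 0, 0.009],
    [0, 0, 0.01],
    [0, 0, 0.0105],
    [0, 0, 0.0105],
  ],
  gripper=[1, 1, 1, 1, 1, 1],
)

```text
time: 16.23
position: [0.5717, -0.1863, 0.0601]
tool_rot: [0.699, 0.715, -0.0, -0.0]
ft_force: [0.5, -1.2, -0.5]
grip_width: 0.0558
grip_force: 30.0
```

Call:
arm_command(
  delta_rot=[
    [0, 0, 0],
    [0, 0, 0],
    [0, 0, 0],
    [0, 0, 0],
  ],
  delta_pos=[
    [0, 0, 0.001],
    [0, 0, 0.0015],
    [0, 0, 0.0015],
    [0, 0, 0.0015],
  ],
  gripper=[1, 1, 1, 1],
)

```text
time: 16.57
position: [0.5718, -0.1865, 0.0598]
tool_rot: [0.699, 0.715, -0.0, 0.0]
ft_force: [-1.3, -0.1, 5.7]
grip_width: 0.056
grip_force: 29.9
```

Call:
arm_command(
  delta_rot=[
    [0, 0, -7],
    [0, 0, -14],
    [0, 0, -21],
    [0, 0, -28],
    [0, 0, -35],
    [0, 0, -42],
    [0, 0, -49],
    [0, 0, -56],
    [0, 0, -63],
    [0, 0, -70],
    [0, 0, -77],
    [0, 0, -84],
  ],
  delta_pos=[
    [0, 0, 0],
    [0, 0, 0],
    [0, 0, 0],
    [0, 0, 0],
    [0, 0, 0],
    [0, 0, 0],
    [0, 0, 0],
    [0, 0, 0],
    [0, 0, 0],
    [0, 0, 0],
    [0, 0, 0],
    [0, 0, 0],
  ],
  gripper=[1, 1, 1, 1, 1, 1, 1, 1, 1, 1, 1, 1],
)

```text
time: 17.57
position: [0.57, -0.1841, 0.0597]
tool_rot: [0.038, 0.999, 0.002, -0.002]
ft_force: [-3.7, 3.9, 9.6]
grip_width: 0.0559
grip_force: 30.0
```

Call:
arm_command(
  delta_rot=[
    [0, 0, -6],
    [0, 0, -6],
    [0, 0, -6],
    [0, 0, -6],
  ],
  delta_pos=[
    [0, 0, 0],
    [0, 0, 0],
    [0, 0, 0],
    [0, 0, 0],
  ],
  gripper=[1, 1, 1, 1],
)

```text
time: 17.9
position: [0.5705, -0.1851, 0.0597]
tool_rot: [-0.012, 1.0, 0.001, -0.001]
ft_force: [-3.5, 2.7, 7.6]
grip_width: 0.0558
grip_force: 30.0
```

Call:
arm_command(
  delta_rot=[
    [0, 0, 0],
    [0, 0, 0],
    [0, 0, 0],
    [0, 0, 0],
    [0, 0, 0],
    [0, 0, 0],
    [0, 0, 0],
    [0, 0, 0],
    [0, 0, 0],
  ],
  delta_pos=[
    [0, 0, 0],
    [0, 0, 0],
    [0, 0, 0],
    [0, 0, -0.02],
    [0, 0, -0.05],
    [0, 0, -0.09],
    [0, 0, -0.13],
    [0, 0, -0.17],
    [0, 0, -0.17],
  ],
  gripper=[-1, -1, -1, -1, -1, -1, -1, -1, -1],
)

```text
time: 18.65
position: [0.5768, -0.189, 0.2374]
tool_rot: [-0.012, 1.0, -0.004, 0.008]
ft_force: [0.8, -0.7, 0.3]
grip_width: 0.0869
grip_force: 0.0
```

Run:
```python
from h import *
o=status.get_obs(); print(o["position"],yaw()[0])
c=cam("wrist"); g=cv2.cvtColor(c["pixels"],cv2.COLOR_BGR2GRAY); cv2.imwrite("pics/w7.png",c["pixels"])
for x,y in((.5724,-.186),(.5745,-.286)):
  print([proj(c,(x+dx,y+dy,.09)).round(1).tolist() for dx,dy in((-.028,-.028),(-.028,.028),(.028,.028),(.028,-.028))])
```

```text
[ 0.57678299 -0.18904552  0.23744158] -178.65085842725753
[[295.3, 153.6], [350.3, 155.0], [347.5, 206.9], [295.3, 205.7]]
[[197.3, 153.3], [252.2, 154.6], [254.5, 206.5], [202.5, 205.2]]
```

View pics/w7.png

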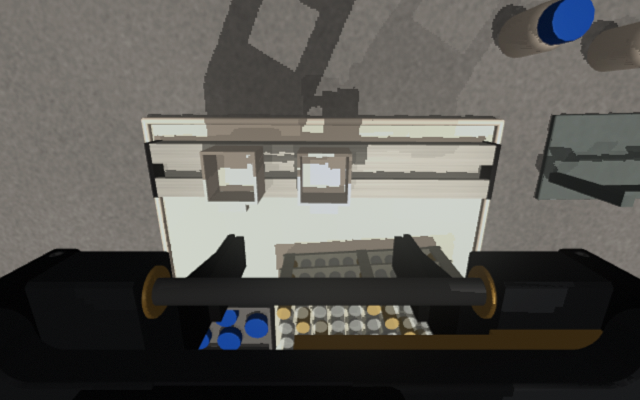

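Both holders stand square in the rail (rims ~203–262 and 297–351 × 151–203); arm was still swinging, so I re-measure after a settle.

Call:
arm_command(
  delta_rot=[
    [0, 0, 0],
    [0, 0, 0],
    [0, 0, 0],
    [0, 0, 0],
  ],
  delta_pos=[
    [0, 0, 0],
    [0, 0, 0],
    [0, 0, 0],
    [0, 0, 0],
  ],
  gripper=[-1, -1, -1, -1],
)

```text
time: 19.03
position: [0.5708, -0.1859, 0.2265]
tool_rot: [-0.012, 1.0, 0.001, -0.002]
ft_force: [-0.3, 0.5, 0.1]
grip_width: 0.0869
grip_force: 0.0
```

Run:
```python
from h import *
o=status.get_obs(); print(o["position"],yaw()[0])
c=cam("wrist"); g=cv2.cvtColor(c["pixels"],cv2.COLOR_BGR2GRAY); cv2.imwrite("pics/w8.png",c["pixels"])
for x,y in((.5724,-.186),(.5745,-.286)):
  P=np.array([proj(c,(x+dx-.0215*dy,y+dy+.0215*dx,.09)) for dx,dy in((-.028,-.028),(-.028,.028),(.028,.028),(.028,-.028))]); print(P.round(1).tolist())
  a,b=P.min(0).astype(int)-8,P.max(0).astype(int)+8; m=P.mean(0).astype(int)
  print("rows from",a[1],[int(v) for v in g[a[1]:b[1],m[0]-6:m[0]+7].mean(1)])
  print("cols from",a[0],[int(v) for v in g[m[1]-4:m[1]+5,a[0]:b[0]].mean(0)])
big=cv2.resize(c["pixels"][135:225,180:370],None,fx=4,fy=4,interpolation=cv2.INTER_NEAREST); cv2.imwrite("pics/w8b.png",big)
```

```text
[ 0.57078588 -0.18590522  0.22654758] -178.6747880573066
[[289.2, 164.6], [345.6, 164.6], [344.1, 217.6], [290.6, 217.6]]
rows from 156 [95, 83, 83, 83, 84, 83, 84, 117, 185, 208, 196, 149, 140, 141, 161, 202, 205, 208, 208, 208, 208, 208, 208, 209, 209, 209, 209, 209, 209, 209, 209, 209, 209, 209, 209, 209, 209, 209, 209, 208, 207, 186, 131, 124, 126, 126, 120, 98, 90, 90, 90, 90, 90, 90, 91, 90, 90, 99, 151, 210, 212, 210, 210, 210, 210, 210, 210, 210, 210]
cols from 281 [162, 163, 163, 163, 163, 163, 164, 164, 164, 162, 137, 193, 211, 196, 127, 95, 142, 198, 208, 208, 207, 208, 208, 208, 209, 209, 209, 209, 209, 209, 209, 209, 209, 209, 209, 209, 209, 209, 209, 209, 209, 209, 209, 209, 209, 209, 210, 210, 210, 210, 210, 209, 210, 210, 184, 152, 142, 143, 145, 152, 109, 84, 92, 157, 175, 175, 165, 158, 158, 159, 160, 166]
[[188.4, 164.4], [244.8, 164.5], [248.6, 217.5], [195.0, 217.5]]
rows from 156 [82, 82, 82, 82, 82, 89, 115, 139, 139, 137, 134, 133, 133, 134, 134, 134, 134, 134, 135, 140, 162, 206, 208, 207, 207, 207, 207, 207, 207, 207, 207, 207, 207, 207, 207, 207, 208, 207, 201, 175, 155, 124, 120, 121, 122, 114, 86, 83, 84, 84, 84, 84, 84, 84, 83, 83, 118, 188, 211, 210, 210, 210, 210, 210, 210, 210, 210, 210, 210]
cols from 180 [146, 146, 147, 147, 147, 147, 147, 148, 148, 148, 148, 148, 148, 151, 174, 188, 188, 142, 92, 84, 87, 88, 88, 88, 88, 88, 89, 89, 88, 88, 91, 138, 195, 206, 206, 205, 205, 205, 207, 207, 207, 207, 207, 207, 208, 209, 209, 209, 209, 209, 209, 209, 209, 209, 209, 209, 209, 209, 208, 208, 209, 209, 208, 208, 208, 208, 208, 209, 209, 171, 106, 88, 90, 91, 91, 91]
```

View pics/w8b.png

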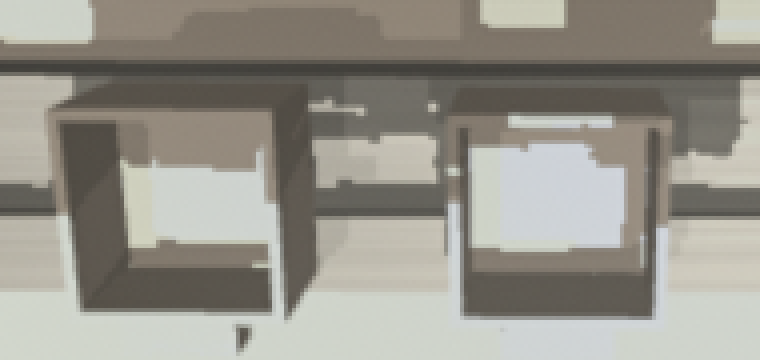

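B is within ~1 mm of the slot's middle, A ~2.5 mm off (channel limits it to 3, tolerance 5) — both fine. Now holder C.

Call:
arm_command(
  delta_rot=[
    [0, 0, 0],
    [0, 0, -1.3],
    [0, 0, -1.3],
    [0, 0, -1.3],
    [0, 0, -1.3],
    [0, 0, -1.3],
    [0, 0, -1.3],
    [0, 0, -1.3],
    [0, 0, -1.3],
    [0, 0, -1.3],
    [0, 0, -1.3],
    [0, 0, -1.3],
  ],
  delta_pos=[
    [0.002, 0.04, -0.01],
    [0.004, 0.08, -0.02],
    [0.007, 0.12, -0.02],
    [0.01, 0.16, -0.02],
    [0.012, 0.2, -0.02],
    [0.014, 0.24, -0.02],
    [0.017, 0.28, -0.02],
    [0.02, 0.32, -0.02],
    [0.022, 0.36, -0.02],
    [0.024, 0.4, -0.02],
    [0.026, 0.44, -0.02],
    [0.028, 0.48, -0.02],
  ],
  gripper=[-1, -1, -1, -1, -1, -1, -1, -1, -1, -1, -1, -1],
)

```text
time: 20.08
position: [0.5318, 0.2947, 0.2476]
tool_rot: [-0.023, 1.0, -0.0, -0.001]
ft_force: [0.4, 1.1, -0.5]
grip_width: 0.0869
grip_force: 0.0
```

Call:
arm_command(
  delta_rot=[
    [0, 0, 0],
    [0, 0, 0],
    [0, 0, 0],
    [0, 0, 0],
    [0, 0, 0],
    [0, 0, 0],
  ],
  delta_pos=[
    [0, 0.02, 0.01],
    [0, 0.037, 0.02],
    [0, 0.037, 0.02],
    [0, 0.037, 0.02],
    [0, 0.037, 0.02],
    [0, 0.037, 0.02],
  ],
  gripper=[-1, -1, -1, -1, -1, -1],
)

```text
time: 20.58
position: [0.5314, 0.3287, 0.2288]
tool_rot: [-0.022, 1.0, -0.0, 0.0]
ft_force: [-0.0, -0.0, -0.1]
grip_width: 0.0869
grip_force: 0.0
```

Run:
```python
from h import *
o=status.get_obs(); print(o["position"],yaw()[0])
c=cam("wrist"); g=cv2.cvtColor(c["pixels"],cv2.COLOR_BGR2GRAY); cv2.imwrite("pics/w9.png",c["pixels"])
x,y=.531,.330
P=np.array([proj(c,(x+dx-.043*dy,y+dy+.043*dx,.171)) for dx,dy in((-.028,-.028),(-.028,.028),(.028,.028),(.028,-.028))]); print(P.round(1).tolist())
a,b=P.min(0).astype(int)-10,P.max(0).astype(int)+10; m=P.mean(0).astype(int)
print("rows from",a[1],[int(v) for v in g[a[1]:b[1],m[0]-6:m[0]+7].mean(1)])
print("cols from",a[0],[int(v) for v in g[m[1]-4:m[1]+5,a[0]:b[0]].mean(0)])
```

```text
[0.53136804 0.32868302 0.22878016] -177.44363878814886
[[281.6, 180.6], [356.9, 180.7], [354.3, 249.2], [284.0, 249.1]]
rows from 170 [85, 97, 99, 98, 98, 99, 99, 99, 99, 116, 155, 167, 174, 187, 180, 176, 170, 155, 153, 155, 190, 239, 237, 222, 209, 164, 173, 176, 175, 175, 175, 178, 185, 207, 239, 239, 238, 238, 238, 238, 238, 239, 238, 238, 239, 239, 238, 239, 233, 188, 178, 156, 153, 154, 154, 154, 154, 154, 148, 124, 104, 103, 103, 103, 103, 103, 103, 103, 103, 103, 103, 103, 103, 102, 101, 115, 182, 241, 240, 238, 238, 238, 238, 238, 238, 238, 238, 239, 239]
cols from 271 [103, 105, 106, 106, 107, 107, 107, 107, 108, 108, 106, 117, 176, 185, 185, 180, 130, 98, 99, 108, 149, 230, 238, 238, 237, 237, 238, 238, 237, 238, 239, 238, 239, 238, 239, 238, 238, 238, 238, 238, 238, 238, 238, 238, 238, 239, 238, 238, 238, 238, 238, 238, 238, 238, 238, 239, 239, 239, 239, 238, 239, 238, 239, 239, 239, 239, 239, 239, 239, 240, 208, 177, 171, 171, 173, 179, 138, 105, 100, 98, 100, 146, 174, 164, 155, 128, 112, 110, 110, 110, 110, 110, 110, 109, 109]
```

Call:
arm_command(
  delta_rot=[
    [0, 0, 0],
    [0, 0, 0],
    [0, 0, 0],
    [0, 0, 0],
    [0, 0, 0],
    [0, 0, 0],
    [0, 0, 0],
    [0, 0, 0],
    [0, 0, 0],
    [0, 0, 0],
    [0, 0, 0],
    [0, 0, 0],
  ],
  delta_pos=[
    [0.001, 0.001, 0.03],
    [0.001, 0.001, 0.06],
    [0.001, 0.001, 0.088],
    [0.001, 0.001, 0.088],
    [0.001, 0.001, 0.088],
    [0.001, 0.001, 0.088],
    [0.001, 0.001, 0.088],
    [0.001, 0.001, 0.088],
    [0.001, 0.001, 0.088],
    [0.001, 0.001, 0.088],
    [0.001, 0.001, 0.088],
    [0.001, 0.001, 0.088],
  ],
  gripper=[-1, -1, -1, -1, 1, 1, 1, 1, 1, 1, 1, 1],
  grip_force=30,
)

```text
time: 21.63
position: [0.5301, 0.3303, 0.1418]
tool_rot: [-0.023, 1.0, -0.0, 0.001]
ft_force: [-1.5, -2.9, 5.8]
grip_width: 0.056
grip_force: 29.8
```

Call:
arm_command(
  delta_rot=[
    [0, 0, 0],
    [0, 0, 0],
    [0, 0, 0],
    [0, 0, 0],
    [0, 0, 0],
    [0, 0, 0],
    [0, 0, 0],
    [0, 0, 0],
    [0, 0, 0],
    [0, 0, 0],
    [0, 0, 0],
    [0, 0, 0],
  ],
  delta_pos=[
    [0, 0, -0.025],
    [0, 0, -0.05],
    [0, 0, -0.08],
    [0, 0, -0.11],
    [0, -0.02, -0.13],
    [0, -0.06, -0.13],
    [0, -0.1, -0.13],
    [0, -0.14, -0.13],
    [0, -0.18, -0.13],
    [0, -0.22, -0.13],
    [0, -0.26, -0.13],
    [0, -0.3, -0.13],
  ],
  gripper=[1, 1, 1, 1, 1, 1, 1, 1, 1, 1, 1, 1],
)

```text
time: 22.63
position: [0.5431, 0.0297, 0.2702]
tool_rot: [-0.023, 1.0, 0.0, -0.0]
ft_force: [0.6, -0.1, -3.0]
grip_width: 0.0559
grip_force: 30.0
```

Call:
arm_command(
  delta_rot=[
    [0, 0, 7],
    [0, 0, 14],
    [0, 0, 21],
    [0, 0, 28],
    [0, 0, 35],
    [0, 0, 42],
    [0, 0, 49],
    [0, 0, 56],
    [0, 0, 63],
    [0, 0, 70],
    [0, 0, 77],
    [0, 0, 84],
  ],
  delta_pos=[
    [-0.005, -0.03, 0],
    [-0.01, -0.06, 0],
    [-0.015, -0.09, 0],
    [-0.021, -0.118, 0],
    [-0.021, -0.118, 0],
    [-0.021, -0.118, 0.02],
    [-0.021, -0.118, 0.04],
    [-0.021, -0.118, 0.06],
    [-0.021, -0.118, 0.08],
    [-0.021, -0.118, 0.1],
    [-0.021, -0.118, 0.12],
    [-0.021, -0.118, 0.12],
  ],
  gripper=[1, 1, 1, 1, 1, 1, 1, 1, 1, 1, 1, 1],
)

```text
time: 23.63
position: [0.567, -0.0845, 0.1461]
tool_rot: [0.654, 0.756, -0.001, -0.004]
ft_force: [-0.5, 0.3, -1.8]
grip_width: 0.0556
grip_force: 29.9
```

Call:
arm_command(
  delta_rot=[
    [0, 0, 7.4],
    [0, 0, 7.4],
    [0, 0, 7.4],
    [0, 0, 7.4],
    [0, 0, 7.4],
  ],
  delta_pos=[
    [0, 0, 0],
    [0, 0, 0],
    [0, 0, 0],
    [0, 0, 0],
    [0, 0, 0],
  ],
  gripper=[1, 1, 1, 1, 1],
)

```text
time: 24.05
position: [0.5702, -0.0858, 0.1508]
tool_rot: [0.699, 0.715, 0.0, 0.0]
ft_force: [-0.6, -0.4, -1.3]
grip_width: 0.0562
grip_force: 30.0
```

Run:
```python
from h import *
o=status.get_obs(); print(o["position"],yaw()[0],o["ft_force"])
c=cam("wrist"); g=cv2.cvtColor(c["pixels"],cv2.COLOR_BGR2GRAY)
y=-.02
print([proj(c,(.5702-.0215*(y+.086)+dx,y,.044)).round(1).tolist() for dx in(-.032,-.009,.009,.032)])
r=int(proj(c,(.5702,y,.044))[1]); print(r,[int(v) for v in g[max(r-3,0):r+4,270:370].mean(0)])
```

```text
[ 0.5701914  -0.08575941  0.15080578] 91.33528409084715 [-0.5962825  -0.37395655 -1.30291903]
[[281.7, 125.4], [308.4, 126.0], [329.3, 126.5], [355.9, 127.1]]
126 [213, 213, 213, 213, 213, 213, 213, 213, 213, 214, 212, 162, 172, 187, 190, 189, 189, 189, 190, 190, 186, 186, 189, 192, 192, 190, 190, 190, 190, 191, 194, 198, 197, 196, 196, 194, 195, 196, 178, 189, 194, 194, 195, 195, 192, 191, 192, 196, 196, 195, 194, 194, 195, 193, 143, 117, 116, 115, 114, 125, 180, 197, 199, 198, 197, 197, 198, 196, 192, 193, 197, 199, 198, 198, 197, 197, 197, 198, 201, 204, 203, 202, 200, 199, 200, 202, 208, 214, 216, 215, 215, 215, 216, 217, 217, 217, 217, 217, 217, 217]
```

Slot edges at 308 and 329.5, matching. Insert, then seat.

Call:
arm_command(
  delta_rot=[
    [0, 0, 0],
    [0, 0, 0],
    [0, 0, 0],
    [0, 0, 0],
    [0, 0, 0],
    [0, 0, 0],
    [0, 0, 0],
  ],
  delta_pos=[
    [0, 0, 0.03],
    [0, 0, 0.06],
    [0, 0, 0.065],
    [0, 0, 0.07],
    [0, 0, 0.075],
    [0, 0, 0.08],
    [0, 0, 0.08],
  ],
  gripper=[1, 1, 1, 1, 1, 1, 1],
)

```text
time: 24.68
position: [0.5704, -0.086, 0.0708]
tool_rot: [0.699, 0.715, 0.0, 0.0]
ft_force: [-0.0, 0.4, -1.4]
grip_width: 0.056
grip_force: 30.0
```

Call:
arm_command(
  delta_rot=[
    [0, 0, 0],
    [0, 0, 0],
    [0, 0, 0],
    [0, 0, 0],
    [0, 0, 0],
    [0, 0, 0],
  ],
  delta_pos=[
    [0, 0, 0.003],
    [0, 0, 0.006],
    [0, 0, 0.009],
    [0, 0, 0.01],
    [0, 0, 0.011],
    [0, 0, 0.011],
  ],
  gripper=[1, 1, 1, 1, 1, 1],
)

```text
time: 25.18
position: [0.57, -0.0859, 0.0605]
tool_rot: [0.699, 0.715, -0.0, 0.0]
ft_force: [-0.7, -1.2, 4.1]
grip_width: 0.0559
grip_force: 30.0
```

Call:
arm_command(
  delta_rot=[
    [0, 0, -7],
    [0, 0, -14],
    [0, 0, -21],
    [0, 0, -28],
    [0, 0, -35],
    [0, 0, -42],
    [0, 0, -49],
    [0, 0, -56],
    [0, 0, -63],
    [0, 0, -70],
    [0, 0, -77],
    [0, 0, -84],
  ],
  delta_pos=[
    [0, 0, 0.0005],
    [0, 0, 0.0005],
    [0, 0, 0.0005],
    [0, 0, 0.0005],
    [0, 0, 0.0005],
    [0, 0, 0.0005],
    [0, 0, 0.0005],
    [0, 0, 0.0005],
    [0, 0, 0.0005],
    [0, 0, 0.0005],
    [0, 0, 0.0005],
    [0, 0, 0.0005],
  ],
  gripper=[1, 1, 1, 1, 1, 1, 1, 1, 1, 1, 1, 1],
)

```text
time: 26.18
position: [0.5687, -0.0848, 0.0604]
tool_rot: [0.039, 0.999, 0.001, -0.001]
ft_force: [-3.5, 2.0, 9.0]
grip_width: 0.0558
grip_force: 30.0
```

Call:
arm_command(
  delta_rot=[
    [0, 0, -6],
    [0, 0, -6],
    [0, 0, -6],
    [0, 0, -6],
  ],
  delta_pos=[
    [0, 0, 0],
    [0, 0, 0],
    [0, 0, 0],
    [0, 0, 0],
  ],
  gripper=[1, 1, 1, 1],
)

```text
time: 26.52
position: [0.5691, -0.0854, 0.0603]
tool_rot: [-0.011, 1.0, 0.0, -0.001]
ft_force: [-1.8, 1.1, 8.2]
grip_width: 0.0558
grip_force: 30.0
```

Call:
arm_command(
  delta_rot=[
    [0, 0, 0],
    [0, 0, 0],
    [0, 0, 0],
    [0, 0, 0],
    [0, 0, 0],
    [0, 0, 0],
    [0, 0, 0],
    [0, 0, 0],
    [0, 0, 0],
    [0, 0, 0],
    [0, 0, 0],
  ],
  delta_pos=[
    [0, 0, 0],
    [0, 0, 0],
    [0, 0, 0],
    [0, 0, -0.02],
    [0, 0, -0.05],
    [0, -0.03, -0.09],
    [0, -0.07, -0.13],
    [0, -0.1, -0.17],
    [0, -0.1, -0.17],
    [0, -0.1, -0.17],
    [0, -0.1, -0.17],
  ],
  gripper=[-1, -1, -1, -1, -1, -1, -1, -1, -1, -1, -1],
)

```text
time: 27.43
position: [0.573, -0.1874, 0.2306]
tool_rot: [-0.01, 1.0, -0.001, 0.002]
ft_force: [-0.1, -0.1, -0.5]
grip_width: 0.0867
grip_force: 0.0
```

Run:
```python
from h import *
o=status.get_obs(); print(o["position"],yaw()[0],o["tool_rot"])
c=cam("wrist"); np.savez("w10.npz",pose=c["pose"]); cv2.imwrite("pics/w10.png",c["pixels"])
for y in(-.084,-.184,-.2825):
  x=.5724-.0215*(y+.186)
  P=np.array([proj(c,(x+dx-.0215*dy,y+dy+.0215*dx,.09)) for dx,dy in((-.028,-.028),(-.028,.028),(.028,.028),(.028,-.028))]); print(P.round(1).tolist())
big=cv2.resize(c["pixels"][140:240,180:460],None,fx=2.8,fy=2.8,interpolation=cv2.INTER_NEAREST)
S=cam("scene"); D=cam("side")
a=cv2.resize(S["pixels"][150:310,190:420],None,fx=1.7,fy=1.7); b=cv2.resize(D["pixels"][150:310,215:445],None,fx=1.7,fy=1.7)
cv2.imwrite("pics/m1.png",np.vstack([big[:, :782],np.hstack([a,b])[:, :782]]))
for n,cc in(("scene",S),("side",D)):
    for ct,s in blobs(cc["pixels"],"blue"):
        p=plane(cc,ct,.076)
        if .35<p[0]<.5 and -.1<p[1]<.5: print(n,ct,s[4],p.round(3))
```

```text
[ 0.57301669 -0.18738423  0.23055338] -178.9009478760452 [-9.58932246e-03  9.99952009e-01 -8.36482462e-04  1.82366801e-03]
[[393.2, 160.6], [449.2, 160.4], [442.6, 213.1], [389.5, 213.2]]
[[293.4, 160.8], [349.3, 160.7], [347.8, 213.3], [294.8, 213.4]]
[[195.2, 161.1], [251.0, 160.9], [254.6, 213.5], [201.7, 213.6]]
scene [381.0, 160.1] 65 [0.403 0.346 0.076]
scene [362.4, 170.9] 64 [0.419 0.254 0.076]
scene [337.8, 182.9] 70 [0.428 0.145 0.076]
scene [309.5, 191.5] 75 [0.415 0.038 0.076]
side [229.2, 181.4] 64 [0.406 0.343 0.076]
side [246.6, 190.9] 76 [0.422 0.252 0.076]
side [266.6, 204.6] 82 [0.431 0.143 0.076]
side [282.6, 222.4] 88 [0.417 0.035 0.076]
```

View pics/m1.png

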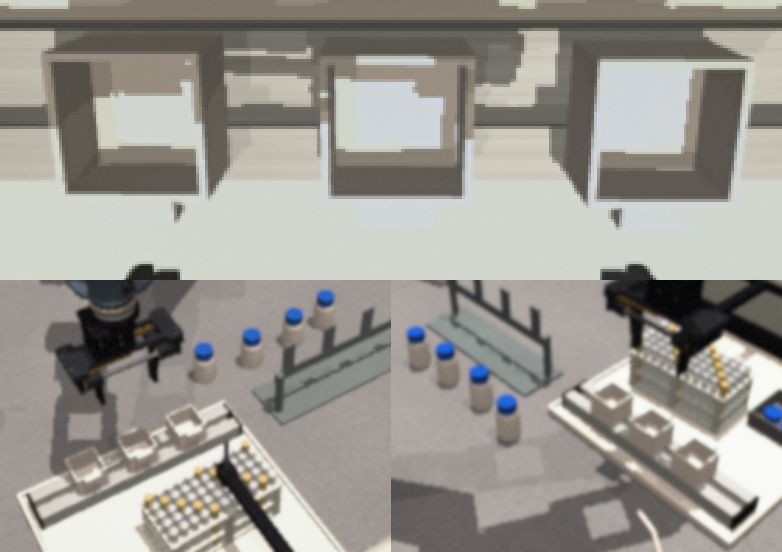

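All three holders sit locked and square; four bottles stand undisturbed. Measure pocket centres from the rim edges in w10.

Run:
```python
from h import *
c=cam("wrist"); c["pose"]=np.load("w10.npz")["pose"]; g=cv2.cvtColor(cv2.imread("pics/w10.png"),cv2.COLOR_BGR2GRAY).astype(float)
for y in(-.084,-.184,-.2825):
  x=.5724-.0215*(y+.186); m=proj(c,(x,y,.09)).astype(int)
  rows=g[:,m[0]-5:m[0]+6].mean(1); cols=g[m[1]-3:m[1]+4].mean(0)
  lo=int(proj(c,(x-.028,y,.09))[1])-8; hi=int(proj(c,(x+.028,y,.09))[1])+6
  print(y,m,"near",lo,rows[lo:lo+18].astype(int).tolist(),"far",hi-20,rows[hi-20:hi].astype(int).tolist())
  l=int(proj(c,(x,y-.028,.09))[0])-8; r=int(proj(c,(x,y+.028,.09))[0])-12
  print("  L",l,cols[l:l+18].astype(int).tolist(),"R",r,cols[r:r+20].astype(int).tolist())
  print("  pred near outer/far inner, L outer, R outer",proj(c,(x-.028,y,.09))[1],proj(c,(x+.025,y,.09))[1],proj(c,(x,y-.028,.09))[0],proj(c,(x,y+.028,.09))[0])
```

```text
-0.084 [418 187] near 152 [100, 97, 92, 87, 87, 87, 87, 87, 107, 167, 209, 210, 210, 211, 211, 211, 211, 211] far 199 [132, 133, 93, 89, 89, 90, 89, 90, 90, 89, 88, 98, 151, 211, 213, 211, 211, 211, 211, 211]
  L 383 [86, 86, 86, 86, 86, 86, 85, 88, 139, 200, 212, 212, 211, 211, 211, 211, 211, 211] R 433 [86, 85, 85, 85, 86, 86, 85, 85, 84, 91, 159, 205, 211, 195, 176, 170, 170, 170, 170, 170]
  pred near outer/far inner, L outer, R outer 160.5008349677887 210.48608971530325 391.3494254231193 445.7047906955427
-0.184 [321 187] near 152 [101, 90, 86, 86, 86, 85, 86, 119, 188, 211, 200, 152, 143, 144, 143, 144, 166, 210] far 199 [100, 91, 91, 91, 92, 92, 92, 92, 91, 91, 111, 170, 212, 213, 212, 212, 212, 212, 212, 212]
  L 286 [170, 170, 170, 170, 170, 171, 168, 133, 188, 212, 212, 139, 96, 134, 198, 211, 210, 210] R 336 [210, 167, 144, 144, 144, 147, 170, 118, 86, 100, 146, 157, 158, 163, 164, 164, 166, 168, 173, 175]
  pred near outer/far inner, L outer, R outer 160.75502534049124 210.68817378445615 294.11121842758075 348.48934116863023
-0.2825 [225 187] near 153 [84, 84, 84, 84, 84, 102, 140, 142, 141, 141, 142, 142, 142, 141, 141, 141, 142, 141] far 199 [86, 86, 86, 86, 86, 86, 86, 86, 86, 111, 175, 212, 213, 212, 212, 212, 212, 212, 212, 212]
  L 190 [160, 160, 160, 160, 161, 160, 161, 173, 191, 195, 169, 108, 87, 89, 90, 90, 90, 90] R 240 [211, 211, 211, 211, 210, 210, 211, 211, 211, 211, 212, 210, 151, 98, 91, 93, 93, 93, 94, 93]
  pred near outer/far inner, L outer, R outer 161.00498888848182 210.88691363361608 198.48579466408825 252.8861915118257
```

Pocket centres: A(.572,-.2835), B(.571,-.185), C(.5704,-.0845). Now to the bottle at (.416,.0365).

Call:
arm_command(
  delta_rot=[
    [0, 0, 0],
    [0, 0, 0],
    [0, 0, 0],
    [0, 0, 0],
    [0, 0, 0],
    [0, 0, 0],
    [0, 0, 0],
    [0, 0, 0],
    [0, 0, 0],
    [0, 0, 0],
    [0, 0, 0],
    [0, 0, 0],
  ],
  delta_pos=[
    [0.02, 0.03, 0],
    [0.04, 0.06, 0],
    [0.06, 0.09, 0],
    [0.08, 0.12, 0],
    [0.1, 0.15, 0],
    [0.12, 0.18, 0],
    [0.14, 0.21, 0.02],
    [0.153, 0.227, 0.05],
    [0.153, 0.227, 0.08],
    [0.153, 0.227, 0.08],
    [0.153, 0.227, 0.08],
    [0.153, 0.227, 0.08],
  ],
  gripper=[-1, -1, -1, -1, -1, -1, -1, -1, -1, -1, -1, -1],
)

```text
time: 28.63
position: [0.4154, 0.0378, 0.1495]
tool_rot: [-0.011, 1.0, -0.0, 0.0]
ft_force: [0.4, -0.4, 0.2]
grip_width: 0.0869
grip_force: 0.0
```

```bash
cat >> h.py <<'E'
def bottle():
    o=status.get_obs(); c=cam("wrist"); p=o["position"]; print("tcp",p.round(4),"yaw",round(yaw()[0],2))
    hsv=cv2.cvtColor(c["pixels"],cv2.COLOR_BGR2HSV); m=cv2.inRange(hsv,(105,140,40),(130,255,255))
    for cn in cv2.findContours(m,cv2.RETR_EXTERNAL,cv2.CHAIN_APPROX_NONE)[0]:
        if cv2.contourArea(cn)<300: continue
        x,y,w,h=cv2.boundingRect(cn)
        # cap top disc: use bounding-box of the contour rays on z=.084 (leftmost/rightmost/image extremes)
        q=np.array([plane(c,u,.084)[:2] for u in cn[:,0,:].astype(float)])
        (cx,cy),rad=cv2.minEnclosingCircle(q.astype(np.float32))
        print("cap bbox",(x,y,w,h),"circle",round(cx,4),round(cy,4),"r",round(rad,4))
    return c
E
python3 - <<'E'
from h import *
c=bottle(); cv2.imwrite("pics/w11.png",c["pixels"]); print(proj(c,(.416,.0365,.084)))
E
```

```text
tcp [0.4154 0.0378 0.1495] yaw -178.78
cap bbox (419, 205, 51, 48) circle 0.4273 0.1411 r 0.0211
cap bbox (545, 197, 64, 49) circle 0.4177 0.2447 r 0.0268
cap bbox (294, 191, 45, 45) circle 0.4157 0.0367 r 0.0189
[315.9096701  213.86305391]
```

Call:
arm_command(
  delta_rot=[
    [0, 0, 0],
    [0, 0, 0],
    [0, 0, 0],
    [0, 0, 0],
    [0, 0, 0],
    [0, 0, 0],
    [0, 0, 0],
    [0, 0, 0],
    [0, 0, 0],
    [0, 0, 0],
    [0, 0, 0],
    [0, 0, 0],
  ],
  delta_pos=[
    [0, -0.001, 0.035],
    [0, -0.001, 0.07],
    [0, -0.001, 0.1055],
    [0, -0.001, 0.1055],
    [0, -0.001, 0.1055],
    [0, -0.001, 0.1055],
    [0, -0.001, 0.1055],
    [0, -0.001, 0.1055],
    [0, -0.001, 0.1055],
    [0, -0.001, 0.1055],
    [0, -0.001, 0.1055],
    [0, -0.001, 0.1055],
  ],
  gripper=[-1, -1, -1, -1, -1, 1, 1, 1, 1, 1, 1, 1],
  grip_force=20,
)

```text
time: 29.68
position: [0.4146, 0.0369, 0.0441]
tool_rot: [-0.011, 1.0, -0.0, 0.001]
ft_force: [0.2, -1.2, 0.8]
grip_width: 0.0481
grip_force: 0.6
```

Call:
arm_command(
  delta_rot=[
    [0, 0, 0],
    [0, 0, 0],
    [0, 0, 0],
    [0, 0, 0],
    [0, 0, 0],
    [0, 0, 0],
    [0, 0, 0],
  ],
  delta_pos=[
    [0, 0, 0],
    [0, 0, 0],
    [0, 0, -0.03],
    [0, 0, -0.07],
    [0, 0, -0.11],
    [0, 0, -0.15],
    [0, 0, -0.16],
  ],
  gripper=[1, 1, 1, 1, 1, 1, 1],
)

```text
time: 30.27
position: [0.4169, 0.0366, 0.2083]
tool_rot: [-0.011, 1.0, -0.001, 0.005]
ft_force: [0.8, -0.8, -1.9]
grip_width: 0.0454
grip_force: 20.0
```

Call:
arm_command(
  delta_rot=[
    [0, 0, 0],
    [0, 0, 0],
    [0, 0, 0],
    [0, 0, 0],
    [0, 0, 0],
    [0, 0, 0],
    [0, 0, 0],
    [0, 0, 0],
    [0, 0, 0],
    [0, 0, 0],
    [0, 0, 0],
    [0, 0, 0],
  ],
  delta_pos=[
    [-0.0135, -0.03, 0],
    [-0.03, -0.065, 0],
    [-0.0455, -0.098, 0],
    [-0.06, -0.13, 0],
    [-0.076, -0.163, 0],
    [-0.09, -0.195, 0],
    [-0.105, -0.227, 0],
    [-0.12, -0.26, 0],
    [-0.136, -0.293, 0],
    [-0.15, -0.323, 0],
    [-0.15, -0.323, 0],
    [-0.15, -0.323, 0],
  ],
  gripper=[1, 1, 1, 1, 1, 1, 1, 1, 1, 1, 1, 1],
)

```text
time: 31.27
position: [0.571, -0.2842, 0.2021]
tool_rot: [-0.01, 1.0, 0.001, -0.001]
ft_force: [-0.3, 0.5, -1.3]
grip_width: 0.0453
grip_force: 20.0
```

Call:
arm_command(
  delta_rot=[
    [0, 0, 0],
    [0, 0, 0],
    [0, 0, 0],
  ],
  delta_pos=[
    [0, 0, 0.025],
    [0, 0, 0.025],
    [0, 0, 0.025],
  ],
  gripper=[1, 1, 1],
)

```text
time: 31.52
position: [0.5692, -0.2803, 0.1768]
tool_rot: [-0.011, 1.0, 0.002, -0.003]
ft_force: [0.0, 0.3, -0.2]
grip_width: 0.0451
grip_force: 20.0
```

Run:
```python
from h import *
o=status.get_obs(); print(o["position"],yaw()[0],o["grip_width"],o["q"].round(2))
c=cam("wrist"); cv2.imwrite("pics/w12.png",c["pixels"])
x,y=.5718,-.2835
print([proj(c,(x+dx-.0215*dy,y+dy+.0215*dx,.09)).round(1).tolist() for dx,dy in((-.028,-.028),(-.028,.028),(.028,.028),(.028,-.028))])
```

```text
[ 0.56915113 -0.28031474  0.1767724 ] -178.7175500147605 0.04511606086028786 [-0.63  0.59  1.45  0.    1.11 -2.23]
[[279.8, 176.6], [346.6, 176.5], [345.0, 238.1], [282.1, 238.1]]
```

View pics/w12.png

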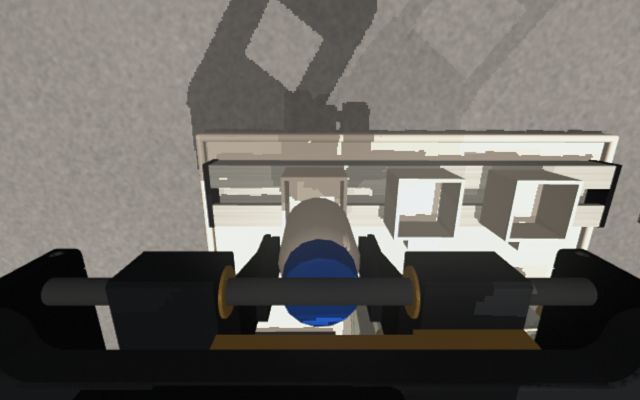

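The bottle hangs upright over holder A (rim at 282–347 × 177–); the arm is still swaying, so I lower to just above the rim and settle.

Call:
arm_command(
  delta_rot=[
    [0, 0, 0],
    [0, 0, 0],
    [0, 0, 0],
    [0, 0, 0],
    [0, 0, 0],
    [0, 0, 0],
  ],
  delta_pos=[
    [0, 0, 0.02],
    [0, 0, 0.036],
    [0, 0, 0.036],
    [0, 0, 0.036],
    [0, 0, 0.036],
    [0, 0, 0.036],
  ],
  gripper=[1, 1, 1, 1, 1, 1],
)

```text
time: 32.07
position: [0.5721, -0.2833, 0.1442]
tool_rot: [-0.011, 1.0, -0.001, 0.001]
ft_force: [-0.3, -0.1, -1.0]
grip_width: 0.0455
grip_force: 20.0
```

Run:
```python
from h import *
o=status.get_obs(); print(o["position"],yaw()[0])
c=cam("wrist"); g=cv2.cvtColor(c["pixels"],cv2.COLOR_BGR2GRAY).astype(float)
for y,x in((-.0845,.5704),(-.1847,.5712),(-.2835,.5718)):
  P=[proj(c,(x+dx,y+dy,.09)).round(1).tolist() for dx,dy in((-.028,-.028),(-.028,.028),(.025,.0))]
  n=int(P[0][1]); 
  l,r=int(P[0][0]),int(P[1][0]); m=(l+r)//2
  print(P,"near",n-8,g[n-8:n+10,m-5:m+6].mean(1).astype(int).tolist(),"L",l-10,g[n+4:n+9,l-10:l+10].mean(0).astype(int).tolist(),"R",r-10,g[n+4:n+9,r-10:r+10].mean(0).astype(int).tolist())
cv2.imwrite("pics/w13.png",c["pixels"])
```

```text
[ 0.57214034 -0.28325552  0.14422788] -178.74974753587946
[[551.1, 184.8], [627.1, 186.4], [569.9, 251.0]] near 176 [171, 127, 100, 96, 97, 97, 97, 96, 95, 111, 184, 244, 243, 240, 204, 103, 88, 91] L 541 [95, 95, 95, 95, 94, 94, 94, 94, 92, 130, 219, 241, 241, 241, 241, 241, 241, 241, 241, 241] R 617 [184, 183, 184, 183, 183, 201, 238, 242, 242, 241, 234, 226, 223, 223, 223, 223, 223, 223, 223, 223]
[[414.6, 183.0], [490.8, 184.6], [442.5, 249.3]] near 175 [108, 108, 108, 108, 108, 108, 107, 106, 120, 185, 241, 240, 238, 231, 212, 210, 211, 209] L 404 [98, 98, 98, 98, 98, 98, 98, 98, 98, 97, 107, 142, 160, 223, 238, 238, 238, 238, 238, 238] R 480 [155, 155, 155, 155, 155, 153, 169, 229, 238, 239, 238, 232, 227, 226, 226, 226, 226, 226, 226, 226]
[[279.8, 180.9], [356.2, 182.5], [316.6, 247.5]] near 172 [101, 101, 101, 101, 101, 101, 101, 101, 101, 104, 124, 151, 152, 151, 151, 151, 151, 151] L 269 [123, 123, 123, 123, 123, 123, 123, 123, 123, 123, 128, 147, 153, 153, 152, 131, 122, 123, 125, 125] R 346 [151, 132, 123, 123, 123, 124, 141, 151, 153, 151, 136, 123, 120, 120, 120, 120, 121, 121, 121, 121]
```

Call:
arm_command(
  delta_rot=[
    [0, 0, 0],
    [0, 0, 0],
    [0, 0, 0],
    [0, 0, 0],
    [0, 0, 0],
  ],
  delta_pos=[
    [0.0005, 0, 0.005],
    [0.0005, 0, 0.01],
    [0.0005, 0, 0.015],
    [0.0005, 0, 0.02],
    [0.0005, 0, 0.02],
  ],
  gripper=[1, 1, 1, 1, 1],
)

```text
time: 32.53
position: [0.5699, -0.2823, 0.1209]
tool_rot: [-0.011, 1.0, 0.001, -0.001]
ft_force: [0.4, -0.3, -1.8]
grip_width: 0.0456
grip_force: 20.0
```

Call:
arm_command(
  delta_rot=[
    [0, 0, 0],
    [0, 0, 0],
    [0, 0, 0],
    [0, 0, 0],
    [0, 0, 0],
    [0, 0, 0],
    [0, 0, 0],
  ],
  delta_pos=[
    [0, 0, 0.006],
    [0, 0, 0.012],
    [0, 0, 0.018],
    [0, 0, 0.023],
    [0, 0, 0.027],
    [0, 0, 0.028],
    [0, 0, 0.028],
  ],
  gripper=[1, 1, 1, 1, 1, 1, 1],
)

```text
time: 33.12
position: [0.5707, -0.2828, 0.0943]
tool_rot: [-0.011, 1.0, 0.0, -0.0]
ft_force: [0.5, -0.0, -1.4]
grip_width: 0.045
grip_force: 20.0
```

Call:
arm_command(
  delta_rot=[
    [0, 0, 0],
    [0, 0, 0],
    [0, 0, 0],
  ],
  delta_pos=[
    [0, 0, 0.001],
    [0, 0, 0.001],
    [0, 0, 0.001],
  ],
  gripper=[1, 1, 1],
)

```text
time: 33.37
position: [0.571, -0.2829, 0.0941]
tool_rot: [-0.011, 1.0, -0.0, 0.0]
ft_force: [-0.8, -0.1, 1.7]
grip_width: 0.0453
grip_force: 20.0
```

Call:
arm_command(
  delta_rot=[
    [0, 0, 0],
    [0, 0, 0],
    [0, 0, 0],
    [0, 0, 0],
    [0, 0, 0],
    [0, 0, 0],
    [0, 0, 0],
  ],
  delta_pos=[
    [0, 0, 0],
    [0, 0, 0],
    [0, 0, 0],
    [0, 0, -0.01],
    [0, 0, -0.04],
    [0, 0, -0.08],
    [0, 0, -0.12],
  ],
  gripper=[-1, -1, -1, -1, -1, -1, -1],
)

```text
time: 33.95
position: [0.57, -0.2823, 0.2143]
tool_rot: [-0.011, 1.0, 0.001, -0.001]
ft_force: [0.7, -1.4, 0.4]
grip_width: 0.0828
grip_force: 0.0
```

Call:
arm_command(
  delta_rot=[
    [0, 0, 0],
    [0, 0, 0],
    [0, 0, 0],
    [0, 0, 0],
    [0, 0, 0],
    [0, 0, 0],
    [0, 0, 0],
    [0, 0, 0],
    [0, 0, 0],
    [0, 0, 0],
    [0, 0, 0],
    [0, 0, 0],
  ],
  delta_pos=[
    [0.012, 0.039, 0],
    [0.024, 0.078, 0],
    [0.036, 0.117, 0],
    [0.048, 0.156, 0],
    [0.06, 0.195, 0],
    [0.072, 0.234, 0],
    [0.084, 0.273, 0],
    [0.096, 0.312, 0],
    [0.108, 0.351, 0],
    [0.12, 0.39, 0],
    [0.1325, 0.43, 0],
    [0.1325, 0.43, 0.03],
  ],
  gripper=[-1, -1, -1, -1, -1, -1, -1, -1, -1, -1, -1, -1],
)

```text
time: 34.95
position: [0.4294, 0.1506, 0.1878]
tool_rot: [-0.014, 1.0, 0.002, 0.005]
ft_force: [1.3, -0.7, -0.1]
grip_width: 0.0867
grip_force: 0.0
```

Call:
arm_command(
  delta_rot=[
    [0, 0, 0],
    [0, 0, 0],
    [0, 0, 0],
    [0, 0, 0],
    [0, 0, 0],
  ],
  delta_pos=[
    [0, 0, 0.034],
    [0, 0, 0.034],
    [0, 0, 0.034],
    [0, 0, 0.034],
    [0, 0, 0.034],
  ],
  gripper=[-1, -1, -1, -1, -1],
)

```text
time: 35.37
position: [0.4307, 0.1438, 0.1513]
tool_rot: [-0.01, 1.0, 0.0, 0.002]
ft_force: [0.2, 0.1, 0.1]
grip_width: 0.0868
grip_force: 0.0
```

Run:
```python
from h import *
c=bottle()
for n in("scene","side"):
    cc=cam(n)
    for ct,s in blobs(cc["pixels"],"blue"):
        for z in(.076,.126):
            p=plane(cc,ct,z)
            if (z<.1 and .35<p[0]<.5 and -.1<p[1]<.5) or (z>.1 and .54<p[0]<.6 and -.4<p[1]<0): print(n,ct,s[4],p.round(3))
```

```text
tcp [0.4307 0.1438 0.1513] yaw -178.84
cap bbox (294, 186, 46, 46) circle 0.4281 0.1439 r 0.0193
cap bbox (431, 177, 48, 47) circle 0.4191 0.2523 r 0.0195
cap bbox (535, 160, 65, 49) circle 0.4033 0.3372 r 0.0257
scene [381.0, 160.1] 65 [0.403 0.346 0.076]
scene [362.4, 170.9] 65 [0.419 0.254 0.076]
scene [337.9, 183.0] 68 [0.428 0.145 0.076]
scene [238.0, 250.6] 116 [ 0.572 -0.283  0.126]
side [229.2, 181.4] 64 [0.406 0.343 0.076]
side [246.6, 190.9] 76 [0.422 0.252 0.076]
side [266.7, 204.8] 79 [0.43  0.141 0.076]
side [396.2, 241.7] 131 [ 0.573 -0.285  0.126]
```

Call:
arm_command(
  delta_rot=[
    [0, 0, 0],
    [0, 0, 0],
    [0, 0, 0],
    [0, 0, 0],
    [0, 0, 0],
    [0, 0, 0],
    [0, 0, 0],
    [0, 0, 0],
    [0, 0, 0],
    [0, 0, 0],
    [0, 0, 0],
    [0, 0, 0],
  ],
  delta_pos=[
    [0.001, 0, 0.035],
    [0.001, 0, 0.07],
    [0.001, 0, 0.106],
    [0.001, 0, 0.106],
    [0.001, 0, 0.106],
    [0.001, 0, 0.106],
    [0.001, 0, 0.106],
    [0.001, 0, 0.106],
    [0.001, 0, 0.106],
    [0.001, 0, 0.106],
    [0.001, 0, 0.106],
    [0.001, 0, 0.106],
  ],
  gripper=[-1, -1, -1, -1, 1, 1, 1, 1, 1, 1, 1, 1],
  grip_force=20,
)

```text
time: 36.52
position: [0.4286, 0.1441, 0.0443]
tool_rot: [-0.011, 1.0, -0.0, 0.001]
ft_force: [-1.1, -0.9, 7.0]
grip_width: 0.0451
grip_force: 20.0
```

Call:
arm_command(
  delta_rot=[
    [0, 0, 0],
    [0, 0, 0],
    [0, 0, 0],
    [0, 0, 0],
    [0, 0, 0],
    [0, 0, 0],
    [0, 0, 0],
    [0, 0, 0],
    [0, 0, 0],
    [0, 0, 0],
    [0, 0, 0],
    [0, 0, 0],
  ],
  delta_pos=[
    [0, 0, -0.03],
    [0, 0, -0.07],
    [0, 0, -0.11],
    [0, 0, -0.15],
    [-0.0125, -0.03, -0.16],
    [-0.027, -0.065, -0.16],
    [-0.0405, -0.1, -0.16],
    [-0.055, -0.135, -0.16],
    [-0.07, -0.17, -0.16],
    [-0.084, -0.205, -0.16],
    [-0.098, -0.24, -0.16],
    [-0.1125, -0.275, -0.16],
  ],
  gripper=[1, 1, 1, 1, 1, 1, 1, 1, 1, 1, 1, 1],
)

```text
time: 37.52
position: [0.5461, -0.1298, 0.2031]
tool_rot: [-0.011, 1.0, 0.0, -0.001]
ft_force: [-0.1, 0.7, 0.1]
grip_width: 0.045
grip_force: 20.0
```

Call:
arm_command(
  delta_rot=[
    [0, 0, 0],
    [0, 0, 0],
    [0, 0, 0],
    [0, 0, 0],
    [0, 0, 0],
    [0, 0, 0],
    [0, 0, 0],
    [0, 0, 0],
    [0, 0, 0],
  ],
  delta_pos=[
    [-0.013, -0.03, 0],
    [-0.023, -0.0565, 0],
    [-0.023, -0.0565, 0],
    [-0.023, -0.0565, 0.03],
    [-0.023, -0.0565, 0.06],
    [-0.023, -0.0565, 0.06],
    [-0.023, -0.0565, 0.06],
    [-0.023, -0.0565, 0.06],
    [-0.023, -0.0565, 0.06],
  ],
  gripper=[1, 1, 1, 1, 1, 1, 1, 1, 1],
)

```text
time: 38.27
position: [0.5718, -0.1846, 0.1454]
tool_rot: [-0.011, 1.0, -0.001, 0.001]
ft_force: [-0.9, -0.5, -1.9]
grip_width: 0.0457
grip_force: 20.0
```

Call:
arm_command(
  delta_rot=[
    [0, 0, 0],
    [0, 0, 0],
    [0, 0, 0],
    [0, 0, 0],
    [0, 0, 0],
  ],
  delta_pos=[
    [0, 0, 0.006],
    [0, 0, 0.012],
    [0, 0, 0.018],
    [0, 0, 0.024],
    [0, 0, 0.024],
  ],
  gripper=[1, 1, 1, 1, 1],
)

```text
time: 38.68
position: [0.5696, -0.1838, 0.118]
tool_rot: [-0.011, 1.0, 0.001, -0.001]
ft_force: [0.2, -0.5, -1.6]
grip_width: 0.0455
grip_force: 20.0
```

Call:
arm_command(
  delta_rot=[
    [0, 0, 0],
    [0, 0, 0],
    [0, 0, 0],
    [0, 0, 0],
    [0, 0, 0],
    [0, 0, 0],
    [0, 0, 0],
  ],
  delta_pos=[
    [0, 0, 0.006],
    [0, 0, 0.012],
    [0, 0, 0.018],
    [0, 0, 0.022],
    [0, 0, 0.025],
    [0, 0, 0.026],
    [0, 0, 0.026],
  ],
  gripper=[1, 1, 1, 1, 1, 1, 1],
)

```text
time: 39.27
position: [0.5708, -0.1843, 0.0943]
tool_rot: [-0.011, 1.0, 0.0, 0.0]
ft_force: [-1.2, 0.5, 3.8]
grip_width: 0.0454
grip_force: 20.0
```

Call:
arm_command(
  delta_rot=[
    [0, 0, 0],
    [0, 0, 0],
    [0, 0, 0],
    [0, 0, 0],
    [0, 0, 0],
    [0, 0, 0],
    [0, 0, 0],
  ],
  delta_pos=[
    [0, 0, 0],
    [0, 0, 0],
    [0, 0, 0],
    [0, 0, -0.01],
    [0, 0, -0.04],
    [0, 0, -0.08],
    [0, 0, -0.12],
  ],
  gripper=[-1, -1, -1, -1, -1, -1, -1],
)

```text
time: 39.85
position: [0.5698, -0.1839, 0.2144]
tool_rot: [-0.011, 1.0, 0.001, -0.001]
ft_force: [0.2, -0.0, -0.6]
grip_width: 0.0828
grip_force: 0.0
```

Call:
arm_command(
  delta_rot=[
    [0, 0, 0],
    [0, 0, 0],
    [0, 0, 0],
    [0, 0, 0],
    [0, 0, 0],
    [0, 0, 0],
    [0, 0, 0],
    [0, 0, 0],
    [0, 0, 0],
    [0, 0, 0],
    [0, 0, 0],
    [0, 0, 0],
  ],
  delta_pos=[
    [0.013, 0.039, 0],
    [0.026, 0.078, 0],
    [0.039, 0.117, 0],
    [0.051, 0.156, 0],
    [0.063, 0.195, 0],
    [0.076, 0.234, 0],
    [0.089, 0.273, 0],
    [0.102, 0.312, 0],
    [0.114, 0.351, 0],
    [0.126, 0.39, 0],
    [0.139, 0.429, 0],
    [0.1425, 0.44, 0.02],
  ],
  gripper=[-1, -1, -1, -1, -1, -1, -1, -1, -1, -1, -1, -1],
)

```text
time: 40.85
position: [0.419, 0.2579, 0.1969]
tool_rot: [-0.013, 1.0, 0.002, 0.004]
ft_force: [2.0, -0.8, -0.4]
grip_width: 0.0869
grip_force: 0.0
```

Call:
arm_command(
  delta_rot=[
    [0, 0, 0],
    [0, 0, 0],
    [0, 0, 0],
    [0, 0, 0],
    [0, 0, 0],
    [0, 0, 0],
  ],
  delta_pos=[
    [0, 0, 0.03],
    [0, 0, 0.044],
    [0, 0, 0.044],
    [0, 0, 0.044],
    [0, 0, 0.044],
    [0, 0, 0.044],
  ],
  gripper=[-1, -1, -1, -1, -1, -1],
)

```text
time: 41.35
position: [0.4199, 0.2526, 0.1509]
tool_rot: [-0.01, 1.0, 0.0, 0.001]
ft_force: [-0.1, 0.2, -0.2]
grip_width: 0.0868
grip_force: 0.0
```

Run:
```python
from h import *
c=bottle()
for n in("scene","side"):
    cc=cam(n)
    for ct,s in blobs(cc["pixels"],"blue"):
        for z in(.076,.126):
            p=plane(cc,ct,z)
            if (z<.1 and .35<p[0]<.5 and -.1<p[1]<.5) or (z>.1 and .54<p[0]<.6 and -.4<p[1]<0): print(n,ct,s[4],p.round(3))
```

```text
tcp [0.4199 0.2526 0.1509] yaw -178.81
cap bbox (295, 189, 45, 45) circle 0.4195 0.2527 r 0.0192
cap bbox (410, 174, 48, 45) circle 0.4052 0.3436 r 0.0187
scene [380.9, 160.1] 64 [0.403 0.346 0.076]
scene [362.4, 171.1] 65 [0.42  0.253 0.076]
scene [268.2, 236.9] 104 [ 0.569 -0.184  0.126]
scene [238.0, 250.5] 117 [ 0.571 -0.282  0.126]
side [229.3, 181.5] 63 [0.406 0.342 0.076]
side [246.6, 190.9] 73 [0.422 0.252 0.076]
side [369.7, 224.1] 114 [ 0.572 -0.187  0.126]
side [396.2, 241.7] 131 [ 0.573 -0.285  0.126]
```

Call:
arm_command(
  delta_rot=[
    [0, 0, 0],
    [0, 0, 0],
    [0, 0, 0],
    [0, 0, 0],
    [0, 0, 0],
    [0, 0, 0],
    [0, 0, 0],
    [0, 0, 0],
    [0, 0, 0],
    [0, 0, 0],
    [0, 0, 0],
    [0, 0, 0],
  ],
  delta_pos=[
    [0, 0, 0.035],
    [0, 0, 0.07],
    [0, 0, 0.106],
    [0, 0, 0.106],
    [0, 0, 0.106],
    [0, 0, 0.106],
    [0, 0, 0.106],
    [0, 0, 0.106],
    [0, 0, 0.106],
    [0, 0, 0.106],
    [0, 0, 0.106],
    [0, 0, 0.106],
  ],
  gripper=[-1, -1, -1, -1, 1, 1, 1, 1, 1, 1, 1, 1],
  grip_force=20,
)

```text
time: 42.5
position: [0.4191, 0.2526, 0.0443]
tool_rot: [-0.011, 1.0, 0.0, 0.001]
ft_force: [-0.7, -1.2, 5.7]
grip_width: 0.0454
grip_force: 20.0
```

Call:
arm_command(
  delta_rot=[
    [0, 0, 0],
    [0, 0, 0],
    [0, 0, 0],
    [0, 0, 0],
    [0, 0, 0],
    [0, 0, 0],
    [0, 0, 0],
    [0, 0, 0],
    [0, 0, 0],
    [0, 0, 0],
    [0, 0, 0],
    [0, 0, 0],
  ],
  delta_pos=[
    [0, 0, -0.03],
    [0, 0, -0.07],
    [0, 0, -0.11],
    [0, 0, -0.15],
    [-0.0125, -0.03, -0.16],
    [-0.027, -0.065, -0.16],
    [-0.042, -0.1, -0.16],
    [-0.057, -0.135, -0.16],
    [-0.072, -0.17, -0.16],
    [-0.087, -0.205, -0.16],
    [-0.102, -0.24, -0.16],
    [-0.117, -0.275, -0.16],
  ],
  gripper=[1, 1, 1, 1, 1, 1, 1, 1, 1, 1, 1, 1],
)

```text
time: 43.5
position: [0.5415, -0.0216, 0.2032]
tool_rot: [-0.011, 1.0, 0.0, -0.001]
ft_force: [0.5, 0.5, -0.3]
grip_width: 0.0456
grip_force: 20.0
```

Call:
arm_command(
  delta_rot=[
    [0, 0, 0],
    [0, 0, 0],
    [0, 0, 0],
    [0, 0, 0],
    [0, 0, 0],
    [0, 0, 0],
    [0, 0, 0],
    [0, 0, 0],
    [0, 0, 0],
    [0, 0, 0],
  ],
  delta_pos=[
    [-0.013, -0.033, 0],
    [-0.027, -0.065, 0],
    [-0.027, -0.065, 0],
    [-0.027, -0.065, 0.03],
    [-0.027, -0.065, 0.06],
    [-0.027, -0.065, 0.06],
    [-0.027, -0.065, 0.06],
    [-0.027, -0.065, 0.06],
    [-0.027, -0.065, 0.06],
    [-0.027, -0.065, 0.06],
  ],
  gripper=[1, 1, 1, 1, 1, 1, 1, 1, 1, 1],
)

```text
time: 44.33
position: [0.5712, -0.0844, 0.1454]
tool_rot: [-0.011, 1.0, -0.001, 0.002]
ft_force: [0.1, -0.0, -1.0]
grip_width: 0.0454
grip_force: 20.0
```

Call:
arm_command(
  delta_rot=[
    [0, 0, 0],
    [0, 0, 0],
    [0, 0, 0],
    [0, 0, 0],
    [0, 0, 0],
  ],
  delta_pos=[
    [0, 0, 0.006],
    [0, 0, 0.012],
    [0, 0, 0.018],
    [0, 0, 0.024],
    [0, 0, 0.024],
  ],
  gripper=[1, 1, 1, 1, 1],
)

```text
time: 44.75
position: [0.5688, -0.0839, 0.1179]
tool_rot: [-0.011, 1.0, 0.001, -0.002]
ft_force: [-0.4, 0.2, -1.2]
grip_width: 0.0454
grip_force: 20.0
```

Call:
arm_command(
  delta_rot=[
    [0, 0, 0],
    [0, 0, 0],
    [0, 0, 0],
    [0, 0, 0],
    [0, 0, 0],
    [0, 0, 0],
    [0, 0, 0],
  ],
  delta_pos=[
    [0, 0, 0.006],
    [0, 0, 0.012],
    [0, 0, 0.018],
    [0, 0, 0.022],
    [0, 0, 0.025],
    [0, 0, 0.026],
    [0, 0, 0.026],
  ],
  gripper=[1, 1, 1, 1, 1, 1, 1],
)

```text
time: 45.33
position: [0.5701, -0.0844, 0.0942]
tool_rot: [-0.011, 1.0, -0.0, 0.0]
ft_force: [-1.8, -0.4, 3.6]
grip_width: 0.0454
grip_force: 20.0
```

Call:
arm_command(
  delta_rot=[
    [0, 0, 0],
    [0, 0, 0],
    [0, 0, 0],
    [0, 0, 0],
    [0, 0, 0],
    [0, 0, 0],
    [0, 0, 0],
    [0, 0, 0],
    [0, 0, 0],
    [0, 0, 0],
    [0, 0, 0],
    [0, 0, 0],
  ],
  delta_pos=[
    [0, 0, 0],
    [0, 0, 0],
    [0, 0, 0],
    [0, 0, -0.01],
    [0, 0, -0.04],
    [0, 0, -0.08],
    [0, 0, -0.12],
    [0.03, -0.03, -0.15],
    [0.05, -0.06, -0.17],
    [0.06, -0.1, -0.18],
    [0.06, -0.1, -0.18],
    [0.06, -0.1, -0.18],
  ],
  gripper=[-1, -1, -1, -1, -1, -1, -1, -1, -1, -1, -1, -1],
)

```text
time: 46.33
position: [0.5123, -0.1886, 0.2756]
tool_rot: [-0.009, 1.0, -0.001, 0.002]
ft_force: [0.1, 0.4, -1.0]
grip_width: 0.0873
grip_force: 0.0
```

Call:
arm_command(
  delta_rot=[
    [0, 0, 0],
    [0, 0, 0],
    [0, 0, 0],
    [0, 0, 0],
  ],
  delta_pos=[
    [0, 0, 0],
    [0, 0, 0],
    [0, 0, 0],
    [0, 0, 0],
  ],
  gripper=[-1, -1, -1, -1],
)

```text
time: 46.67
position: [0.5121, -0.184, 0.2726]
tool_rot: [-0.012, 1.0, 0.001, -0.001]
ft_force: [0.7, -0.1, -0.3]
grip_width: 0.0872
grip_force: 0.0
```

Run:
```python
from h import *
o=status.get_obs(); print(o["time"],o["position"])
c=cam("wrist"); S=cam("scene"); D=cam("side")
for n,cc in(("scene",S),("side",D),("wrist",c)):
    for ct,s in blobs(cc["pixels"],"blue"):
        for z in(.076,.126):
            p=plane(cc,ct,z)
            if (z<.1 and .35<p[0]<.5 and -.1<p[1]<.5) or (z>.1 and .54<p[0]<.6 and -.4<p[1]<0): print(n,ct,s[4],p.round(3))
a=cv2.resize(S["pixels"][150:310,190:420],None,fx=1.7,fy=1.7); b=cv2.resize(D["pixels"][150:310,215:445],None,fx=1.7,fy=1.7)
big=cv2.resize(c["pixels"][90:250,160:480],(782,312),interpolation=cv2.INTER_NEAREST)
cv2.imwrite("pics/m2.png",np.vstack([big,np.hstack([a,b])[:, :782]]))
```

```text
46.6667 [ 0.5121473  -0.18404527  0.27264828]
scene [381.0, 160.1] 65 [0.403 0.346 0.076]
scene [298.2, 224.1] 101 [ 0.569 -0.083  0.126]
scene [268.0, 236.9] 109 [ 0.569 -0.185  0.126]
scene [237.8, 250.4] 124 [ 0.571 -0.283  0.126]
side [229.2, 181.4] 64 [0.406 0.343 0.076]
side [345.1, 208.0] 88 [ 0.57  -0.086  0.126]
side [369.8, 224.1] 112 [ 0.572 -0.187  0.126]
side [396.2, 241.6] 130 [ 0.573 -0.285  0.126]
wrist [220.3, 235.8] 431 [ 0.57  -0.29   0.126]
wrist [315.6, 241.1] 804 [ 0.574 -0.185  0.126]
wrist [414.0, 236.3] 262 [ 0.565 -0.076  0.126]
wrist [392.5, 243.7] 17 [ 0.575 -0.099  0.126]
```

View pics/m2.png

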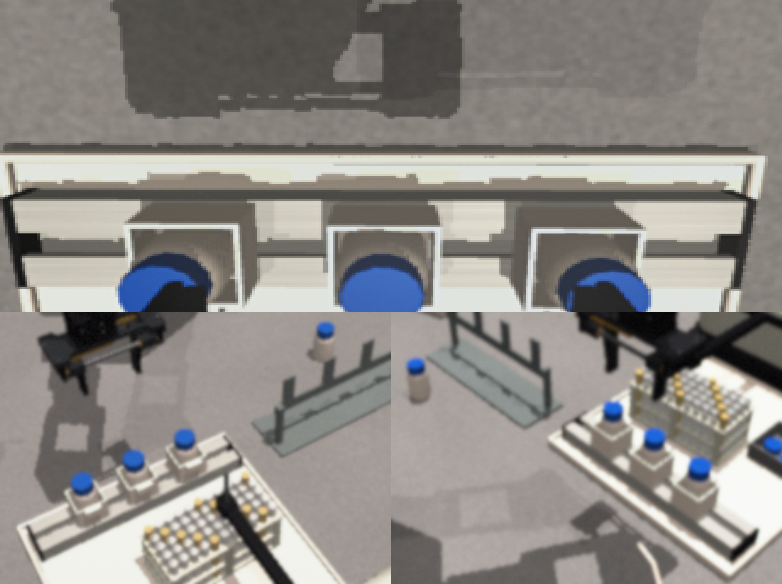

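All three holders are square and locked with a bottle right down in each; the fourth stands on the bench at (0.405, 0.344). The gripper is clear.

```bash
python3 -c "
from rig import robot; print(robot.hand_in())"
```

```text
the job is handed in; nothing more can be done
None
```

I handed the job in: all three holders are locked square in the rail, each with a bottle fully down in it, and the fourth bottle is still upright on the bench. I didn't touch the tube rack or the wash bottle. The run took about 47 s; the hand-in printed no verdict.

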